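Pack the bike kit into the clamped tin

TASK

Swing the toggle clamp over centre so that it locks the tin's base down, then draw the tight lid straight up off the tin, keeping it level, and stand it open side down on the middle of the cork mat. With the tin still clamped, put every piece of bike kit lying on the shelf (tyre levers, hex-key set, patch box, lamp, as many as there are) down inside the tin, then swing the clamp fully back open so that the tin can be taken along. Leave the tin seated in its nest and do not disturb the cup, bell, puck and punch.

Things in the scene. Friction and masses are not known exactly. Their poses are not given: they have to be found in the camera images.
- nest: Fixed dark-steel plate 8 mm thick, 140 mm wide, with low stops round the tin's bottom plate (18 mm high at most), a fixed lip over the tin's +y ear (top 21 mm up) and a toggle clamp at its -y end. Origin: on the shelf surface under the middle of the tin; y along the tin's length, from clamp to lip; z up.
- clamp (a joint): Clamp handle angle (rad): 0 = handle upright, hold-down arm raised (fully open, as at the start); 1.3 = its stop, handle swung down and outwards, away from the tin, past dead centre (1.2), the arm pressing the tin's -y ear, locked. It stays where it is left (friction 0.2 N m, a little more near dead centre) and works the arm through a linkage.
- clamp_pivot (a point): Handle's pivot, 55 mm above the shelf and 195 mm from the nest's origin towards nest -y; the hinge line is the nest's x axis.
- clamp_grip (a point): Middle of the handle's black round grip (16 mm thick, 76 mm long), 115 mm from the pivot; the handle ends 31 mm further on. From the pivot the handle points up and towards nest -y at an elevation of 94.5 deg (at 0 rad: upright, leaning 4.5 deg to the tin) less the joint angle, so about 20 deg when locked.
- tin: Base of the green tin, loose in the nest, 0.5 kg: plate 120 x 230 x 5 mm, its ends 35 mm ears, bearing an open box 110 x 160 mm outside, 105 x 155 mm inside, rim 45 mm above the plate's underside. Origin: centre of the underside, 8 mm above the shelf; axes as the nest's. A sprung brass ball 33 mm up in each long wall, 5 to 8 mm proud inside, grips the lid. Unclamped, it comes up with the lid.
- lid_bar (a point): Centre of the black grip bar (16 wide, 16 high, 90 mm long, along lid y) on the tin's deep green lid (119 x 169 mm, 0.25 kg). It is 68 mm above the skirt's lower edge, 27 mm above the lid's top. The skirt reaches 38 mm down over the base walls, 2 mm clear each side; the balls hold it with 10 to 20 N over the first 26 mm of lift; clear after 38 mm. z up.
- mat: Cork mat, 170 x 220 x 3 mm, fixed on the shelf, on which the lid is to be parked. Origin: centre of its underside; y along its length.
- lever0_mid (a point): Black plastic tyre lever, 120 x 20 x 16 mm. Its point is at its centre, x along its length, y across its width, z up. Lies loose on the shelf in front of the nest; may be absent.
- lever1_mid (a point): Second tyre lever, like the first, 120 x 20 x 16 mm. Its point is at its centre, x along its length, y across its width, z up. Lies loose on the shelf in front of the nest; may be absent.
- hexset_mid (a point): Folding hex-key set, 76 x 32 x 22 mm. Its point is at its centre, x along its length, y across its width, z up. Lies loose on the shelf in front of the nest; may be absent.
- patchbox_mid (a point): Grey plastic patch box, 70 x 46 x 24 mm. Its point is at its centre, x along its length, y across its width, z up. Lies loose on the shelf in front of the nest; may be absent.
- lamp_mid (a point): Black bike lamp, a block 64 x 40 x 30 mm with a clear lens on one end. Its point is at its centre, x along its length, y across its width, z up. Lies loose on the shelf in front of the nest; may be absent.
- key_cup: Bystander: white porcelain key cup, 80 mm across, 85 mm high. Origin under its centre.
- bell: Bystander: red enamel bike bell, 60 mm across, 40 mm high. Origin under its centre.
- puck: Bystander: stainless charging puck, 90 mm across, 14 mm high. Origin under its centre.
- punch: Bystander: mustard plastic tag punch, 150 x 44 x 43 mm. Origin under its centre.

How it is judged:
By the outcome, as a careful person would: the job done as asked, in the order asked, and still so for the second after the job is handed in, with the robot touching nothing.
Of lever0, lever1, hexset, patchbox, lamp only 2 to 4 are there at a start; the rules pass over those that are not, and their reading is None.
At some moment in a run one of lever0, lever1, hexset, patchbox, lamp may be knocked a few centimetres aside while the robot is not near it.
It also fails if it takes over 210 s, if anything falls off the work surface, if the arm or the gripper's body presses on something with over 40 N, if the wrist force passes 120 N, or if a joint passes its speed limit or range.

ROBOT

A 6-joint arm with a two-finger parallel gripper is mounted at the origin on the work surface. World frame = base frame: x ahead of the robot, y to its left, z up, the work surface at z = 0. Lengths are in mm, angles in degrees, forces in N, time in s.
With the tool pointing down it reaches from about 250 to 775 mm from the base axis. Payload 4 kg.
Tool frame: the origin (TCP) lies midway between the tips of the shut fingers; the grasp point (between the pads) lies env.grip_depth behind it (env.grip_depth is the distance from the TCP to the grasp point, in mm); z points along the fingers, y is the line along which they close (so a half turn about z gives the same grasp; the last joint's range is limited). The gripper opens to 94 mm and grips with 3 to 60 N. Pads are 16 mm wide; open, the fingers measure 119 mm over their backs; the gripper's body (75 mm by 177 mm) begins 78 mm behind the grasp point.
Start: joints at [60.441, 4.996, 78.535, -0, 96.463, -5.907], TCP at [220.658, 503.816, 205.506] pointing down, gripper open.
Joint ranges: [-177.83, 177.83], [-43.37, 116.18], [15.69, 146.23], [-61.86, 241.86], [9.47, 152.12], [-147.06, 147.06]. Speed limits (degrees/s): [159.86, 159.86, 180, 180, 180, 180].

INTERFACE

Orientations are given as [roll, pitch, yaw] about the fixed x, y, z axes, in that order (R = Rz(yaw) Ry(pitch) Rx(roll)).
In Python, from workcell import env gives the robot as it stands.
- The arm moves only by the tool send_rows, never from a script. Its argument "rows" is a list of rows, each a list of 3 entries, a list of its own where there are three numbers: the turn, a rotation vector about the tool's x, y, z in rad, then the shift along the tool's x, y, z in m, then the gripper command: -1 is shut, 1 is fully open, values between are in proportion. In form: [[[rx, ry, rz], [x, y, z], hand], ...]. A call has exactly 8 rows; each row is the pose to reach, as a shift and turn from the pose commanded when the call began, along the tool's axes at that moment; what a row does not reach only later rows make up. A row lasts 1/10 s, in which the tool goes at most 50 mm and 8.59 degrees, less where a joint would pass 70% of its speed; a pose out of reach is approached as far as the arm can. A call with a gripper value outside its range is refused whole. The fingers move at their own pace and stop on an object; "newtons" is the grip in N (left out, the last holds). Time passes only in rows, so rows that repeat a pose let the fingers close, or fill a call up. It gives the time, the measured TCP pose, the force, the opening and the grip force at its end, in the units of the state.
- env.state(): the state, without advancing time (a new reading comes with each control period).
- env.grab_frame(name): name is "scene" or "top"; returns a dict with "pixels" (480x640x3 uint8, red, green, blue), "mtx" (3x3 intrinsics, pixels), "dist_coeffs" ([k1, k2, p1, p2, k3] as OpenCV has them; the pictures are not rectified), "extrinsics" (4x4, takes a point from camera to world coordinates). Camera axes: x right, y down, z forward; pixel columns grow to the right and rows downward; lengths in mm; the calibration is good to about 2 mm. A picture is of the moment at which its call begins. There is no depth.
- env.sign_off(): hands the job in; it is judged then, once.
The state is a dict: "time_s": time; "joint_positions": joint angles; "joint_vel": joint speeds; "effort": joint torques, N m; "ee_pos": TCP position; "tool_rot": TCP orientation; "contact_force": force on the tool from outside, world axes, zero at the start; "wrist_torque": the same for the moment, N m; "finger_gap": finger opening in mm; "grip_force": force on a finger pad.
Only numpy, scipy, OpenCV 4.12 (cv2) and the standard library are available. Lean on these libraries where they do the work, as an engineer would, in place of code of your own. Each camera call takes 0.05 s, during which the arm holds its last target. There are 200 camera calls.

## Working session

There is one attempt and no reset: what is moved stays moved. The work goes in short steps, Python scripts to look and compute and a tool call to move; the robot and the scene stay as the last step left them, time stands still between calls to the robot, and variables do not carry over. Pictures are saved under pics/ and viewed, at most 14 in all, crops included, and the job is handed in when it is done.

Besides the shell and the picture viewer there is one more tool, called after "Request:" as a command line: name --argument value ..., lists and objects as JSON in quotes. send_rows: Moves the arm, as the interface text tells. Its arguments: {"type":"object","properties":{"rows":{"type":"array","items":{"type":"array"}},"newtons":{"type":"number"}},"required":["rows"]}

```bash
ls; mkdir -p pics; python3 - <<'E'
from workcell import env
import cv2
print(env.state(), env.grip_depth)
for n in ("scene","top"):
    f=env.grab_frame(n); cv2.imwrite(f"pics/{n}0.png",f["pixels"][:,:,::-1]); print(f["mtx"],f["dist_coeffs"],f["extrinsics"])
E
```

```text
pics
{'time_s': 0.0, 'joint_positions': array([ 6.04428963e+01,  5.03709551e+00,  7.86246231e+01, -1.16650596e-03,
        9.64624318e+01, -5.90722843e+00]), 'joint_vel': array([ 0.06816384,  0.0590227 ,  0.05166731, -0.09696611,  0.04725001,
       -0.00382565]), 'effort': array([ 7.98518213e-04, -3.40178132e+01, -3.02431798e+01,  7.19336816e-02,
        3.29014950e-02, -1.55703688e-04]), 'ee_pos': array([220.36746827, 503.31927044, 204.32446427]), 'tool_rot': array([-1.79876390e+02, -1.16240838e-02,  1.56349982e+02]), 'contact_force': array([1.20109058, 0.6802899 , 0.56528809]), 'wrist_torque': array([-0.01663774, -0.00808191, -0.00058795]), 'grip_force': 0.0, 'finger_gap': 93.87444216626714} 18.8
[[514.36860129   0.         313.42789436]
 [  0.         514.36860129 244.92179424]
 [  0.           0.           1.        ]] [-0.09125978  0.          0.          0.          0.        ] [[ 2.54490057e-01  7.31693096e-01 -6.32344862e-01  1.50793397e+03]
 [ 9.67028863e-01 -1.98952942e-01  1.58974545e-01 -2.37420424e+02]
 [-9.48629359e-03 -6.51953174e-01 -7.58199888e-01  1.17793487e+03]
 [ 0.00000000e+00  0.00000000e+00  0.00000000e+00  1.00000000e+00]]
[[458.58600825   0.         321.67832991]
 [  0.         458.58600825 233.03586735]
 [  0.           0.           1.        ]] [-0.03037069  0.          0.          0.          0.        ] [[-4.68949733e-03 -9.98623289e-01  5.22449635e-02  5.41188116e+02]
 [-9.99988990e-01  4.67427645e-03 -4.13520741e-04 -2.97801269e+01]
 [ 1.68744040e-04 -5.22463275e-02 -9.98634214e-01  1.13315197e+03]
 [ 0.00000000e+00  0.00000000e+00  0.00000000e+00  1.00000000e+00]]
```

View pics/scene0.png

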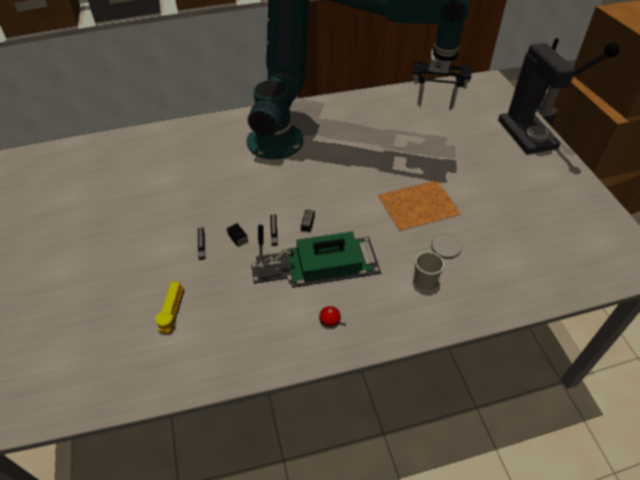

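View pics/top0.png

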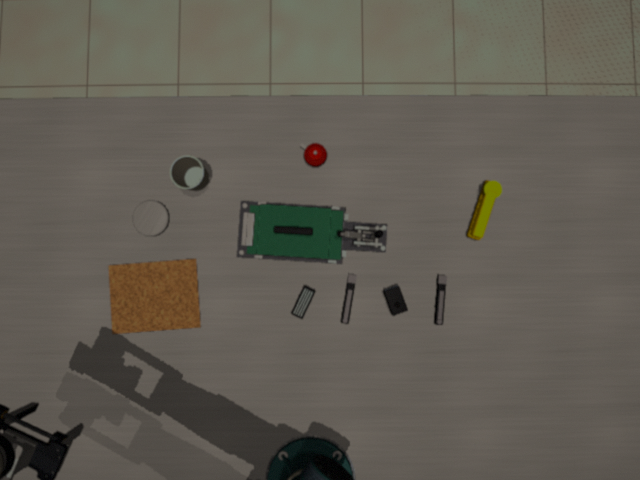

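The scene picture shows the nest with the green lid and the clamp on the -y side. The top picture has the lid bar near (293,231), the clamp grip near (378,234), the mat centre near (155,296), and four pieces near (303,301), (348,298), (395,299) and (440,299).

```bash
python3 - <<'E'
import cv2
t=cv2.imread("pics/top0.png"); s=cv2.imread("pics/scene0.png")
c=cv2.resize(t[190:335,230:460],None,fx=3.4,fy=3.4,interpolation=cv2.INTER_CUBIC)
c=cv2.convertScaleAbs(c,alpha=1.8,beta=10); cv2.imwrite("pics/topc.png",c)
c=cv2.resize(s[195:295,185:390],None,fx=3.9,fy=3.9,interpolation=cv2.INTER_CUBIC)
cv2.imwrite("pics/scenec.png",cv2.convertScaleAbs(c,alpha=1.6,beta=10))
E
```

```text
(no output)
```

View pics/topc.png

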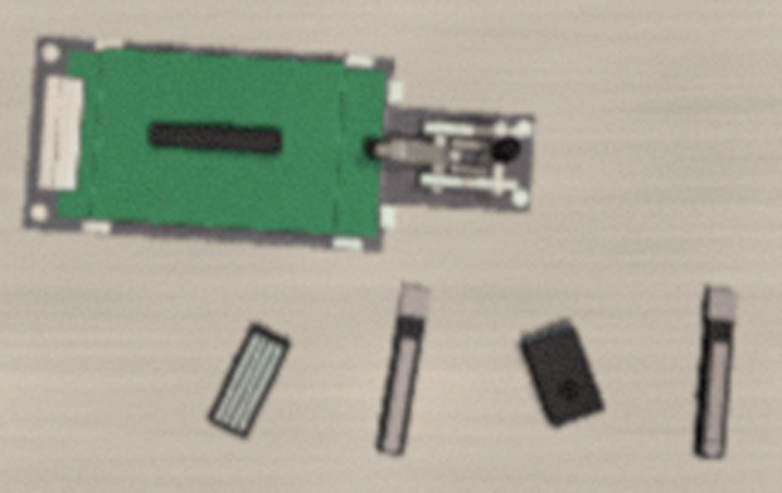

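View pics/scenec.png

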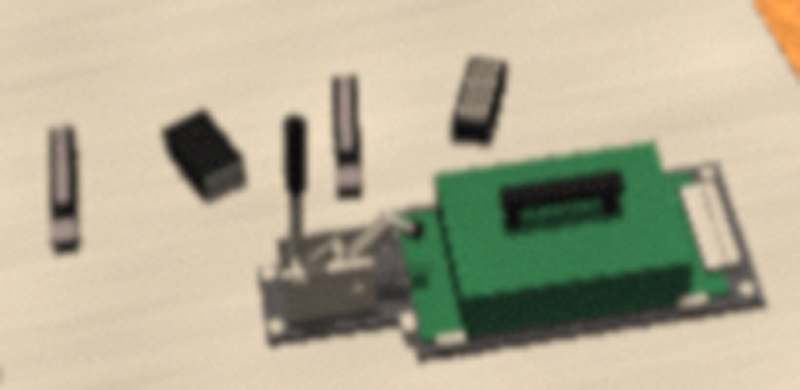

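In the top crop the bar runs from (150,136) to (281,140) and the nest corners are (38,38), (393,60), (382,250) and (24,228). The handle top is at (508,148). The pieces are the hex set at (250,380), a lever at (403,369), the lamp at (562,372) and a lever at (716,372). The scene crop shows the lamp (block) and the handle upright.

```bash
cat > h.py <<'E'
import cv2, numpy as np
def ray(f,px,z):
    p=cv2.undistortPoints(np.array(px,float).reshape(-1,1,2),f["mtx"],f["dist_coeffs"]).reshape(-1,2)
    E=f["extrinsics"]; d=np.c_[p,np.ones(len(p))]@E[:3,:3].T; o=E[:3,3]
    z=np.broadcast_to(z,len(p)); return o+d*((z-o[2])/d[:,2])[:,None]
def proj(f,P):
    E=np.linalg.inv(f["extrinsics"]); 
    return cv2.projectPoints(np.array(P,float).reshape(-1,1,3),cv2.Rodrigues(E[:3,:3])[0],E[:3,3],f["mtx"],f["dist_coeffs"])[0].reshape(-1,2)
def crop(px,x0=230,y0=190,s=3.4): return (np.array(px,float)+.5)/s-.5+[x0,y0]
E
python3 - <<'E'
from h import *; from workcell import env
np.set_printoptions(precision=1,suppress=True)
f=env.grab_frame("top"); g=env.grab_frame("scene")
q=ray(f,crop([(38,38),(393,60),(382,250),(24,228)]),8); print("nest",q, q[[0,3]].mean(0))
b=ray(f,crop([(150,136),(281,140)]),91); print("bar",b,b.mean(0))
# bar top in scene crop
print("bar scene",ray(g,crop([(503,190),(622,175)],185,195,3.9),91))
print("handle top",ray(f,crop([(508,148)]),200))
hsv=cv2.cvtColor(f["pixels"],cv2.COLOR_RGB2HSV)
m=((hsv[...,0]<20)&(hsv[...,1]>110)).astype('uint8'); m[:,:90]=0;m[:,220:]=0;m[:240]=0
r=cv2.minAreaRect(cv2.findNonZero(m)); bx=cv2.boxPoints(r); bq=ray(f,bx,3); print("mat",bq,bq.mean(0))
for n,c,z in [("hex",[(255,322),(291,342),(246,437),(209,417)],22),("L0",[(402,284),(429,287),(404,455),(377,453)],16),("lamp",[(519,338),(570,319),(605,407),(556,428)],30),("L1",[(706,286),(738,288),(724,458),(695,457)],16)]:
    p=ray(f,crop(c),z)[:,:2]; print(n,p.mean(0),cv2.minAreaRect(p.astype('float32'))[1], (p[0]+p[1]-p[2]-p[3])/2, np.degrees(np.arctan2(*(p[0]+p[1]-p[2]-p[3])[::-1])))
E
```

```text
nest [[680.6 169.    8. ]
 [663.3 -88.6   8. ]
 [525.9 -79.7   8. ]
 [542.9 178.5   8. ]] [611.8 173.7   8. ]
bar [[603.9  78.9  91. ]
 [600.9  -8.9  91. ]] [602.4  35.   91. ]
bar scene [[595.9  -7.6  91. ]
 [604.6  78.9  91. ]]
handle top [[ 589.2 -147.1  200. ]]
mat [[523.7 501.7   3. ]
 [539.4 281.5   3. ]
 [371.5 267.5   3. ]
 [355.3 486.2   3. ]] [447.5 384.2   3. ]
hex [435.   14.9] (29.72667121887207, 75.69805145263672) [ 66.8 -32.4] -25.89102162759325
L0 [440.9 -93.7] (19.39264678955078, 121.98196411132812) [119.4 -18.7] -8.891630008471715
lamp [ 439.1 -205.2] (68.09255981445312, 38.44546890258789) [62.5 24.7] 21.530002111285725
L1 [ 437.7 -317.2] (23.031362533569336, 122.11083984375) [121.1 -10.9] -5.140020198878195
```

```bash
cat > plan.py <<'E'
# plan.py: prints the calls (8 rows each) along world waypoints [x,y,z,yaw,ncalls]; keeps the commanded pose
import json,os,sys,numpy as np
F="cmd.json"
def plan(wps,save=True):
    c=np.array(json.load(open(F)) if os.path.exists(F) else [220.658,503.816,205.506,156.348])
    for w in wps:
        n=w[4]; t=np.array(w[:4],float); s0=c.copy()
        for k in range(n):
            rows=[]; base=c.copy()
            for i in range(1,9):
                u=(k*8+i)/(8*n); u=min(1,u*n*8/(n*8-1)) # last row settles
                p=s0+(t-s0)*u; d=p-base; a=np.radians(base[3])
                r=-np.round(np.radians(d[3]),3); X=d[0]*np.cos(a)+d[1]*np.sin(a); Y=d[0]*np.sin(a)-d[1]*np.cos(a)
                rows.append([float(r)+0.]+[round(float(v)/1e3,4)+0. for v in (X,Y,-d[2])])
            r,X,Y,Z=rows[-1]; X*=1e3;Y*=1e3
            c=base+[X*np.cos(a)+Y*np.sin(a),X*np.sin(a)-Y*np.cos(a),-Z*1e3,-np.degrees(r)]
            print("CALL",np.round(c,1)); print(",".join(f"[[0,0,{q[0]:g}],[{q[1]:g},{q[2]:g},{q[3]:g}],H]" for q in rows))
    if save: json.dump(list(c),open(F,"w"))
E
python3 -c "
from plan import *
plan([[400,180,270,120,1],[589,-150,255,86.2,1],[589,-150,151,86.2,1]])"
```

```text
CALL [400. 180. 270. 120.]
[[0,0,0.091],[-0.042,-0.0321,-0.0092],H],[[0,0,0.181],[-0.0841,-0.0642,-0.0184],H],[[0,0,0.272],[-0.1261,-0.0963,-0.0276],H],[[0,0,0.363],[-0.1681,-0.1284,-0.0369],H],[[0,0,0.453],[-0.2101,-0.1605,-0.0461],H],[[0,0,0.544],[-0.2522,-0.1926,-0.0553],H],[[0,0,0.634],[-0.2942,-0.2247,-0.0645],H],[[0,0,0.634],[-0.2942,-0.2247,-0.0645],H]
CALL [ 589.  -150.1  255.    86.2]
[[0,0,0.084],[-0.0543,-0.0002,0.0021],H],[[0,0,0.169],[-0.1086,-0.0004,0.0043],H],[[0,0,0.253],[-0.163,-0.0006,0.0064],H],[[0,0,0.337],[-0.2173,-0.0008,0.0086],H],[[0,0,0.422],[-0.2716,-0.001,0.0107],H],[[0,0,0.506],[-0.3259,-0.0012,0.0129],H],[[0,0,0.59],[-0.3803,-0.0015,0.015],H],[[0,0,0.59],[-0.3803,-0.0015,0.015],H]
CALL [ 589.  -150.   151.    86.2]
[[0,0,0],[0,0,0.0149],H],[[0,0,0],[0,0,0.0297],H],[[0,0,0],[0,0,0.0446],H],[[0,0,0],[0,0,0.0594],H],[[0,0,0],[0,0,0.0743],H],[[0,0,0],[0.0001,0,0.0891],H],[[0,0,0],[0.0001,0,0.104],H],[[0,0,0],[0.0001,0,0.104],H]
```

```bash
rm cmd.json; sed -i 's/round(float(v)\/1e3,4)/round(float(v)\/1e3,3)/; s/np.round(np.radians(d\[3\]),3)/np.round(np.radians(d[3]),2 if i<8 else 3)/' plan.py
python3 -c "
from plan import *
plan([[330,290,260,133,1],[460,70,260,110,1],[589,-150,255,86.2,1],[589,-150,151,86.2,1]])"
```

```text
CALL [330.1 290.  259.5 133. ]
[[0,0,0.06],[-0.027,-0.022,-0.008],H],[[0,0,0.12],[-0.053,-0.043,-0.016],H],[[0,0,0.17],[-0.08,-0.065,-0.023],H],[[0,0,0.23],[-0.106,-0.087,-0.031],H],[[0,0,0.29],[-0.133,-0.109,-0.039],H],[[0,0,0.35],[-0.159,-0.13,-0.047],H],[[0,0,0.41],[-0.186,-0.152,-0.054],H],[[0,0,0.407],[-0.186,-0.152,-0.054],H]
CALL [459.8  70.4 259.5 110. ]
[[0,0,0.06],[-0.036,-0.008,0],H],[[0,0,0.11],[-0.071,-0.016,0],H],[[0,0,0.17],[-0.107,-0.024,0],H],[[0,0,0.23],[-0.143,-0.031,0],H],[[0,0,0.29],[-0.178,-0.039,0],H],[[0,0,0.34],[-0.214,-0.047,0],H],[[0,0,0.4],[-0.249,-0.055,0],H],[[0,0,0.402],[-0.249,-0.055,0],H]
CALL [ 588.8 -149.7  254.5   86.2]
[[0,0,0.06],[-0.036,0.007,0.001],H],[[0,0,0.12],[-0.072,0.013,0.001],H],[[0,0,0.18],[-0.108,0.02,0.002],H],[[0,0,0.24],[-0.144,0.026,0.003],H],[[0,0,0.3],[-0.18,0.033,0.003],H],[[0,0,0.36],[-0.215,0.039,0.004],H],[[0,0,0.42],[-0.251,0.046,0.005],H],[[0,0,0.415],[-0.251,0.046,0.005],H]
CALL [ 588.8 -149.7  150.5   86.2]
[[0,0,0],[0,0,0.015],H],[[0,0,0],[0,0,0.03],H],[[0,0,0],[0,0,0.044],H],[[0,0,0],[0,0,0.059],H],[[0,0,0],[0,0,0.074],H],[[0,0,0],[0,0,0.089],H],[[0,0,0],[0,0,0.104],H],[[0,0,0],[0,0,0.104],H]
```

Request:
send_rows --rows '[[[0,0,0.06],[-0.027,-0.022,-0.008],1],[[0,0,0.12],[-0.053,-0.043,-0.016],1],[[0,0,0.17],[-0.08,-0.065,-0.023],1],[[0,0,0.23],[-0.106,-0.087,-0.031],1],[[0,0,0.29],[-0.133,-0.109,-0.039],1],[[0,0,0.35],[-0.159,-0.13,-0.047],1],[[0,0,0.407],[-0.186,-0.152,-0.054],1],[[0,0,0.407],[-0.186,-0.152,-0.054],1]]' --newtons 30

```text
time_s: 1.0
ee_pos: [331.8, 287.5, 260.7]
tool_rot: [179.9, 0.1, 132.7]
contact_force: [-0.3, 0.9, 1.2]
finger_gap: 93.7
grip_force: 0.0
```

Request:
send_rows --rows '[[[0,0,0.06],[-0.036,-0.008,0],1],[[0,0,0.11],[-0.071,-0.016,0],1],[[0,0,0.17],[-0.107,-0.024,0],1],[[0,0,0.23],[-0.143,-0.031,0],1],[[0,0,0.29],[-0.178,-0.039,0],1],[[0,0,0.34],[-0.214,-0.047,0],1],[[0,0,0.402],[-0.249,-0.055,0],1],[[0,0,0.402],[-0.249,-0.055,0],1]]'

```text
time_s: 1.8
ee_pos: [461.0, 68.1, 258.3]
tool_rot: [-179.9, 0.0, 109.7]
contact_force: [0.0, 0.7, -0.0]
finger_gap: 94.0
grip_force: 0.0
```

Request:
send_rows --rows '[[[0,0,0.06],[-0.036,0.007,0.001],1],[[0,0,0.12],[-0.072,0.013,0.001],1],[[0,0,0.18],[-0.108,0.02,0.002],1],[[0,0,0.24],[-0.144,0.026,0.003],1],[[0,0,0.3],[-0.18,0.033,0.003],1],[[0,0,0.36],[-0.215,0.039,0.004],1],[[0,0,0.415],[-0.251,0.046,0.005],1],[[0,0,0.415],[-0.251,0.046,0.005],1]]'

```text
time_s: 2.6
ee_pos: [590.0, -151.5, 251.8]
tool_rot: [-179.8, -0.0, 86.1]
contact_force: [-0.4, -0.4, 0.2]
finger_gap: 94.1
grip_force: 0.0
```

Request:
send_rows --rows '[[[0,0,0],[0,0,0.015],1],[[0,0,0],[0,0,0.03],1],[[0,0,0],[0,0,0.045],1],[[0,0,0],[0,0,0.06],1],[[0,0,0],[0,0,0.075],1],[[0,0,0],[0,0,0.09],1],[[0,0,0],[0,0,0.104],1],[[0,0,0],[0,0,0.104],1]]'

```text
time_s: 3.4
ee_pos: [587.4, -149.2, 147.2]
tool_rot: [-179.7, -0.1, 86.2]
contact_force: [0.6, 0.3, -0.1]
finger_gap: 93.8
grip_force: 0.0
```

Request:
send_rows --rows '[[[0,0,0],[0,0,0],-1],[[0,0,0],[0,0,0],-1],[[0,0,0],[0,0,0],-1],[[0,0,0],[0,0,0],-1],[[0,0,0],[0,0,0],-1],[[0,0,0],[0,0,0],-1],[[0,0,0],[0,0,0],-1],[[0,0,0],[0,0,0],-1]]'

```text
time_s: 4.2
ee_pos: [588.8, -149.7, 150.5]
tool_rot: [180.0, -0.0, 86.2]
contact_force: [-0.3, -0.6, 0.2]
finger_gap: 33.4
grip_force: 0.0
```

```bash
python3 - <<'E'
import numpy as np
# arc from 94.5 to 20 deg (overpress to 18), 24 rows, in nest y(tool x)/down, mm from start
import math
p=lambda e:(-115*math.cos(math.radians(e)),115*math.sin(math.radians(e)))
s=p(94.5); es=np.interp(np.arange(1,33),[0,30,32],[94.5,18.5,18.5]); prev=s
for k in range(4):
    for i in range(8):
        q=p(es[k*8+i]); print([round(q[0]-prev[0]),round(prev[1]-q[1])],end=" ")
    prev=q; print(q)
E
```

```text
[-5, 0] [-10, 0] [-15, 0] [-20, 0] [-25, 1] [-30, 2] [-35, 3] [-40, 4] (-31.24784660451857, 110.67326724453596)
[-5, 1] [-10, 3] [-14, 5] [-19, 7] [-24, 10] [-28, 12] [-32, 15] [-36, 18] (-67.64941927728268, 92.99761325671975)
[-4, 3] [-8, 6] [-12, 10] [-15, 13] [-19, 17] [-22, 21] [-25, 25] [-28, 29] (-95.67472404500549, 63.80710915651992)
[-3, 4] [-5, 9] [-8, 13] [-10, 18] [-12, 23] [-13, 27] [-13, 27] [-13, 27] (-109.05722034871292, 36.4900354865856)
```

Request:
send_rows --rows '[[[0,0,0],[0,0,0],-1],[[0,0,0],[0,0,0],-1],[[0,0,0],[0,0,0],-1],[[0,0,0],[0,0,0],-1],[[0,0,0],[0,0,0],-1],[[0,0,0],[0,0,0],-1],[[0,0,0],[0,0,0],-1],[[0,0,0],[0,0,0],-1]]'

```text
time_s: 5.0
ee_pos: [589.6, -149.8, 150.5]
tool_rot: [179.9, -0.0, 86.2]
contact_force: [5.5, 0.1, -2.1]
finger_gap: 15.6
grip_force: 30.0
```

Request:
send_rows --rows '[[[0,0,0],[-0.005,0,0],-1],[[0,0,0],[-0.01,0,0],-1],[[0,0,0],[-0.015,0,0],-1],[[0,0,0],[-0.02,0,0],-1],[[0,0,0],[-0.025,0,0.001],-1],[[0,0,0],[-0.03,0,0.002],-1],[[0,0,0],[-0.035,0,0.003],-1],[[0,0,0],[-0.04,0,0.004],-1]]'

```text
time_s: 5.8
ee_pos: [587.2, -187.6, 148.2]
tool_rot: [179.8, -0.2, 86.3]
contact_force: [4.1, 2.3, 2.8]
finger_gap: 15.4
grip_force: 30.0
```

Works as planned; small forces.

Request:
send_rows --rows '[[[0,0,0],[-0.005,0,0.001],-1],[[0,0,0],[-0.01,0,0.003],-1],[[0,0,0],[-0.014,0,0.005],-1],[[0,0,0],[-0.019,0,0.007],-1],[[0,0,0],[-0.024,0,0.01],-1],[[0,0,0],[-0.028,0,0.012],-1],[[0,0,0],[-0.032,0,0.015],-1],[[0,0,0],[-0.036,0,0.018],-1]]'

```text
time_s: 6.6
ee_pos: [584.5, -229.6, 132.9]
tool_rot: [179.7, 0.5, 86.1]
contact_force: [-0.2, -3.5, 12.3]
finger_gap: 15.0
grip_force: 30.0
```

Request:
send_rows --rows '[[[0,0,0],[-0.004,0,0.003],-1],[[0,0,0],[-0.008,0,0.006],-1],[[0,0,0],[-0.012,0,0.01],-1],[[0,0,0],[-0.015,0,0.013],-1],[[0,0,0],[-0.019,0,0.017],-1],[[0,0,0],[-0.022,0,0.021],-1],[[0,0,0],[-0.025,0,0.025],-1],[[0,0,0],[-0.028,0,0.029],-1]]'

```text
time_s: 7.4
ee_pos: [582.4, -262.0, 105.8]
tool_rot: [179.6, 0.9, 86.0]
contact_force: [-2.6, -11.6, 15.4]
finger_gap: 14.8
grip_force: 30.0
```

Request:
send_rows --rows '[[[0,0,0],[-0.003,0,0.004],-1],[[0,0,0],[-0.005,0,0.009],-1],[[0,0,0],[-0.008,0,0.013],-1],[[0,0,0],[-0.01,0,0.018],-1],[[0,0,0],[-0.012,0,0.023],-1],[[0,0,0],[-0.013,0,0.027],-1],[[0,0,0],[-0.013,0,0.027],-1],[[0,0,0],[-0.013,0,0.027],-1]]'

```text
time_s: 8.2
ee_pos: [581.3, -277.8, 77.8]
tool_rot: [179.6, 1.2, 85.9]
contact_force: [-0.7, -18.6, 10.2]
finger_gap: 14.6
grip_force: 30.0
```

Request:
send_rows --rows '[[[0,0,0],[0,0,0],0],[[0,0,0],[0,0,0],0],[[0,0,0],[0,0,0],0],[[0,0,0],[0,0,0],0],[[0,0,0],[0,0,0],0],[[0,0,0],[0,0,0],0],[[0,0,0],[0,0,0],0],[[0,0,0],[0,0,0],0]]'

```text
time_s: 9.0
ee_pos: [581.1, -266.3, 72.4]
tool_rot: [-180.0, -0.0, 86.2]
contact_force: [-0.4, -0.4, 0.2]
finger_gap: 46.9
grip_force: 0.0
```

Request:
send_rows --rows '[[[0,0,0],[0,0,-0.02],0.1],[[0,0,0],[0,0,-0.04],0.1],[[0,0,0],[0,0,-0.06],0.1],[[0,0,0],[0,0,-0.08],0.1],[[0,0,0],[0,0,-0.1],0.1],[[0,0,0],[0,0,-0.12],0.1],[[0,0,0],[0,0,-0.14],0.1],[[0,0,0],[0,0,-0.14],0.1]]'

```text
time_s: 9.8
ee_pos: [582.5, -267.2, 216.5]
tool_rot: [179.6, 0.2, 86.2]
contact_force: [0.9, -0.4, 0.4]
finger_gap: 51.6
grip_force: 0.0
```

```bash
echo "[581.0,-266.4,212.5,86.2]">cmd.json; python3 - <<'E'
from h import *; from workcell import env
print(env.state()["ee_pos"])
g=env.grab_frame("scene")["pixels"][:,:,::-1]; f=env.grab_frame("top")["pixels"][:,:,::-1]
c=cv2.resize(g[195:295,185:390],None,fx=3.9,fy=3.9,interpolation=cv2.INTER_CUBIC)
cv2.imwrite("pics/scenec2.png",cv2.convertScaleAbs(c,alpha=1.6,beta=10))
E
```

```text
[ 582.50306252 -267.2161278   216.53212584]
```

View pics/scenec2.png

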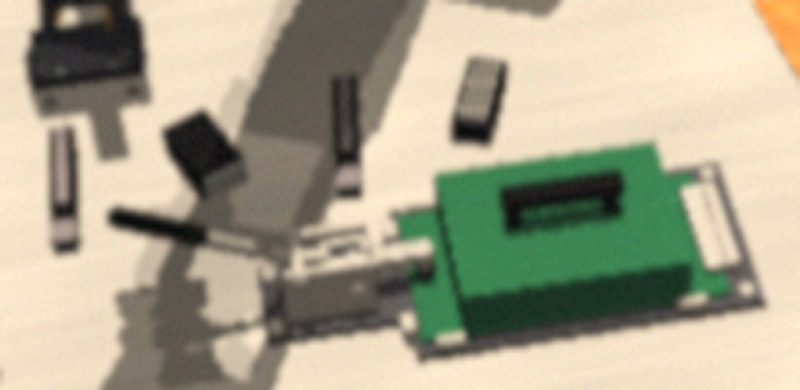

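The handle is down, its end at crop (115,217), and the arm sits on the ear at (425,262). I'll check the elevation against projections.

```bash
python3 - <<'E'
from h import *; from workcell import env; from plan import plan
g=env.grab_frame("scene"); n=np.array([.066,.998,0]); p=np.array([588.5,-159.6,55])
for e in (16,20,24,28,32):
    a=np.radians(e); print(e,((proj(g,p-n*146*np.cos(a)+[0,0,146*np.sin(a)])-[185,195])*3.9).round())
plan([[601.5,35,212,86.2,1],[601.5,35,64,86.2,1]])
E
```

```text
16 [[ 92. 250.]]
20 [[ 94. 241.]]
24 [[ 97. 231.]]
28 [[102. 222.]]
32 [[107. 212.]]
CALL [601.   34.9 211.5  86.2]
[[0,0,0],[0.043,0,0],H],[[0,0,0],[0.086,0,0],H],[[0,0,0],[0.129,0,0],H],[[0,0,0],[0.173,0,0],H],[[0,0,0],[0.216,0,0],H],[[0,0,0],[0.259,0,0],H],[[0,0,0],[0.302,0,0.001],H],[[0,0,0],[0.302,0,0.001],H]
CALL [601.   34.9  64.5  86.2]
[[0,0,0],[0,0,0.021],H],[[0,0,0],[0,0,0.042],H],[[0,0,0],[0,0,0.063],H],[[0,0,0],[0,0,0.084],H],[[0,0,0],[0,0,0.105],H],[[0,0,0],[0,0,0.126],H],[[0,0,0],[0,0,0.147],H],[[0,0,0],[0,0,0.147],H]
```

```bash
python3 - <<'E'
from h import *; from workcell import env
g=env.grab_frame("scene");t=env.grab_frame("top"); n=np.array([.066,.998,0]); p=np.array([588.5,-159.6,55])
P=lambda e,L:p-n*L*np.cos(np.radians(e))+[0,0,L*np.sin(np.radians(e))]
cr=lambda q:((q-[185,195]+.5)*3.9-.5).round().tolist()
print("pivot",cr(proj(g,p)),[ (e,L,cr(proj(g,P(e,L)))) for e,L in ((94.5,146),(94.5,77),(20,146),(20,77),(30,146),(30,77))])
print("top",[(e,((proj(t,P(e,146))+.5-[370,200])*8-.5).round()) for e in (20,25,30,35)])
c=cv2.resize(t["pixels"][200:275,370:450,::-1],None,fx=8,fy=8,interpolation=cv2.INTER_CUBIC)
cv2.imwrite("pics/t3.png",cv2.convertScaleAbs(c,alpha=1.8,beta=10))
E
```

```text
pivot [[297.0, 257.0]] [(94.5, 146, [[295.0, 117.0]]), (94.5, 77, [[296.0, 186.0]]), (20, 146, [[95.0, 242.0]]), (20, 77, [[192.0, 249.0]]), (30, 146, [[106.0, 218.0]]), (30, 77, [[198.0, 237.0]])]
top [(20, array([[565., 319.]])), (25, array([[558., 316.]])), (30, array([[547., 313.]])), (35, array([[532., 310.]]))]
```

View pics/t3.png

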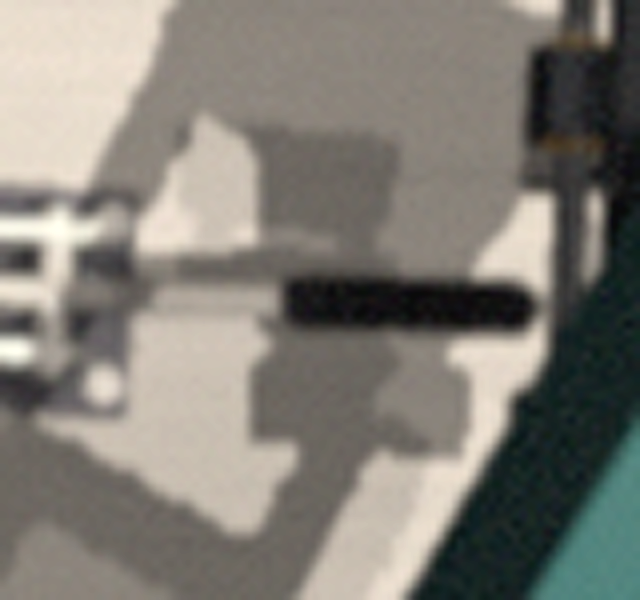

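The handle is near 31° elevation (its end at (538,305) in the top crop), about 1.1 rad and so not yet past dead centre. I'll press it down from above with closed fingertips.

Request:
send_rows --rows '[[[0,0,0],[0.004,0,0.01],-1],[[0,0,0],[0.004,0,0.02],-1],[[0,0,0],[0.004,0,0.03],-1],[[0,0,0],[0.004,0,0.04],-1],[[0,0,0],[0.004,0,0.05],-1],[[0,0,0],[0.004,0,0.06],-1],[[0,0,0],[0.004,0,0.072],-1],[[0,0,0],[0.004,0,0.072],-1]]'

```text
time_s: 10.85
ee_pos: [580.2, -261.9, 137.7]
tool_rot: [-179.8, -0.1, 86.2]
contact_force: [-0.2, -0.1, -0.6]
finger_gap: 0.4
grip_force: 0.0
```

Request:
send_rows --rows '[[[0,0,0],[0,0,0.006],-1],[[0,0,0],[0,0,0.012],-1],[[0,0,0],[0,0,0.018],-1],[[0,0,0],[0,0,0.022],-1],[[0,0,0],[0,0,0.025],-1],[[0,0,0],[0,0,0.028],-1],[[0,0,0],[0,0,0.031],-1],[[0,0,0],[0,0,0.034],-1]]'

```text
time_s: 11.65
ee_pos: [581.4, -262.5, 106.3]
tool_rot: [180.0, 0.0, 86.2]
contact_force: [0.8, -0.5, 1.8]
finger_gap: 0.4
grip_force: 0.5
```

Request:
send_rows --rows '[[[0,0,0],[0,0,0.002],-1],[[0,0,0],[0,0,0.004],-1],[[0,0,0],[0,0,0.006],-1],[[0,0,0],[0,0,0.008],-1],[[0,0,0],[0,0,0.01],-1],[[0,0,0],[0,0,0.01],-1],[[0,0,0],[0,0,0.01],-1],[[0,0,0],[0,0,0.01],-1]]'

```text
time_s: 12.45
ee_pos: [581.7, -262.8, 102.3]
tool_rot: [179.8, 0.1, 86.2]
contact_force: [-6.2, 3.1, 17.2]
finger_gap: 0.7
grip_force: 8.7
```

```bash
echo "[581.3,-262.4,96.5,86.2]">cmd.json; python3 -c "
from plan import *
plan([[581.3,-262.4,200,86.2,1],[601.5,35,180,86.2,1],[601.5,35,64,86.2,1]])"
```

```text
CALL [ 581.3 -262.4  199.5   86.2]
[[0,0,0],[0,0,-0.015],H],[[0,0,0],[0,0,-0.03],H],[[0,0,0],[0,0,-0.044],H],[[0,0,0],[0,0,-0.059],H],[[0,0,0],[0,0,-0.074],H],[[0,0,0],[0,0,-0.089],H],[[0,0,0],[0,0,-0.103],H],[[0,0,0],[0,0,-0.103],H]
CALL [601.   34.9 180.5  86.2]
[[0,0,0],[0.043,0,0.003],H],[[0,0,0],[0.085,0,0.006],H],[[0,0,0],[0.128,0,0.008],H],[[0,0,0],[0.17,0,0.011],H],[[0,0,0],[0.213,0,0.014],H],[[0,0,0],[0.256,0,0.017],H],[[0,0,0],[0.298,0,0.019],H],[[0,0,0],[0.298,0,0.019],H]
CALL [601.   34.9  63.5  86.2]
[[0,0,0],[0,0,0.017],H],[[0,0,0],[0,0,0.033],H],[[0,0,0],[0,0,0.05],H],[[0,0,0],[0,0,0.067],H],[[0,0,0],[0,0,0.083],H],[[0,0,0],[0,0,0.1],H],[[0,0,0],[0,0,0.117],H],[[0,0,0],[0,0,0.117],H]
```

Request:
send_rows --rows '[[[0,0,0],[0,0,-0.015],-1],[[0,0,0],[0,0,-0.03],-1],[[0,0,0],[0,0,-0.044],-1],[[0,0,0],[0,0,-0.059],-1],[[0,0,0],[0,0,-0.074],-1],[[0,0,0],[0,0,-0.089],-1],[[0,0,0],[0,0,-0.104],-1],[[0,0,0],[0,0,-0.104],-1]]'

```text
time_s: 13.25
ee_pos: [582.6, -263.1, 204.1]
tool_rot: [179.7, 0.1, 86.2]
contact_force: [0.6, 0.9, 0.5]
finger_gap: 0.4
grip_force: 0.0
```

Request:
send_rows --rows '[[[0,0,0],[0.043,0,0.003],0],[[0,0,0],[0.085,0,0.006],0],[[0,0,0],[0.128,0,0.009],0],[[0,0,0],[0.17,0,0.012],0],[[0,0,0],[0.213,0,0.015],0],[[0,0,0],[0.256,0,0.018],0],[[0,0,0],[0.298,0,0.02],0],[[0,0,0],[0.298,0,0.02],0]]'

```text
time_s: 14.05
ee_pos: [600.3, 40.1, 179.3]
tool_rot: [-179.9, -0.1, 86.6]
contact_force: [-0.0, 0.1, -0.6]
finger_gap: 47.2
grip_force: 0.0
```

```bash
python3 - <<'E'
from h import *; from workcell import env
g=env.grab_frame("scene")["pixels"][:,:,::-1]; f=env.grab_frame("top")["pixels"][:,:,::-1]
a=cv2.resize(g[195:295,185:390],None,fx=3.9,fy=3.9,interpolation=cv2.INTER_CUBIC)
cv2.imwrite("pics/c4.png",cv2.convertScaleAbs(a,alpha=1.6,beta=10))
E
```

```text
(no output)
```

View pics/c4.png

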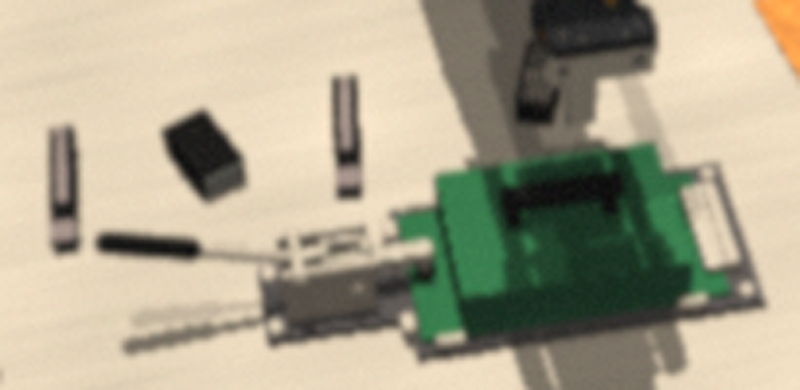

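The handle end is now at (100,241), about 20° elevation, so the clamp is locked. Next, grip the lid bar.

Request:
send_rows --rows '[[[0,0,0],[0,0,0.017],0],[[0,0,0],[0,0,0.034],0],[[0,0,0],[0,0,0.05],0],[[0,0,0],[0,0,0.067],0],[[0,0,0],[0,0,0.083],0],[[0,0,0],[0,0,0.1],0],[[0,0,0],[0,0,0.11],0],[[0,0,0],[0,0,0.116],0]]' --newtons 50

```text
time_s: 14.95
ee_pos: [600.5, 33.5, 63.2]
tool_rot: [-179.9, 0.0, 86.1]
contact_force: [0.2, -0.4, 0.2]
finger_gap: 46.9
grip_force: 0.0
```

Request:
send_rows --rows '[[[0,0,0],[0,0,0],-1],[[0,0,0],[0,0,0],-1],[[0,0,0],[0,0,0],-1],[[0,0,0],[0,0,0],-1],[[0,0,0],[0,0,0],-1],[[0,0,0],[0,0,0],-1],[[0,0,0],[0,0,0],-1],[[0,0,0],[0,0,0],-1]]'

```text
time_s: 15.75
ee_pos: [601.8, 34.9, 65.4]
tool_rot: [179.9, -0.0, 86.2]
contact_force: [0.5, 0.4, 3.8]
finger_gap: 15.4
grip_force: 50.0
```

Request:
send_rows --rows '[[[0,0,0],[0,0,-0.002],-1],[[0,0,0],[0,0,-0.004],-1],[[0,0,0],[0,0,-0.006],-1],[[0,0,0],[0,0,-0.008],-1],[[0,0,0],[0,0,-0.01],-1],[[0,0,0],[0,0,-0.012],-1],[[0,0,0],[0,0,-0.014],-1],[[0,0,0],[0,0,-0.016],-1]]'

```text
time_s: 16.55
ee_pos: [600.4, 34.9, 80.3]
tool_rot: [-179.9, -0.0, 86.2]
contact_force: [0.1, 0.1, -10.3]
finger_gap: 15.8
grip_force: 50.0
```

Request:
send_rows --rows '[[[0,0,0],[0,0,-0.002],-1],[[0,0,0],[0,0,-0.004],-1],[[0,0,0],[0,0,-0.006],-1],[[0,0,0],[0,0,-0.008],-1],[[0,0,0],[0,0,-0.01],-1],[[0,0,0],[0,0,-0.012],-1],[[0,0,0],[0,0,-0.014],-1],[[0,0,0],[0,0,-0.016],-1]]'

```text
time_s: 17.35
ee_pos: [602.3, 34.8, 98.9]
tool_rot: [179.8, -0.0, 86.2]
contact_force: [0.1, -0.1, -1.1]
finger_gap: 15.9
grip_force: 50.0
```

Request:
send_rows --rows '[[[0,0,0],[0,0,-0.003],-1],[[0,0,0],[0,0,-0.006],-1],[[0,0,0],[0,0,-0.009],-1],[[0,0,0],[0,0,-0.012],-1],[[0,0,0],[0,0,-0.015],-1],[[0,0,0],[0,0,-0.02],-1],[[0,0,0],[0,0,-0.026],-1],[[0,0,0],[0,0,-0.033],-1]]'

```text
time_s: 18.15
ee_pos: [601.0, 34.9, 129.9]
tool_rot: [-180.0, -0.0, 86.2]
contact_force: [-0.2, -0.2, -1.8]
finger_gap: 15.6
grip_force: 50.0
```

```bash
echo "[601.1,35,129.5,86.2]">cmd.json; python3 - <<'E'
from h import *; from workcell import env; from plan import plan
s=env.state(); print(s["ee_pos"],s["tool_rot"],s["contact_force"],s["finger_gap"])
plan([[530,210,129.5,90,1],[447.5,384.2,129.5,94.2,1],[447.5,384.2,55,94.2,1]])
g=env.grab_frame("scene")["pixels"][:,:,::-1]
a=cv2.resize(g[165:295,185:390],None,fx=3.9,fy=3.9,interpolation=cv2.INTER_CUBIC)
cv2.imwrite("pics/c5.png",cv2.convertScaleAbs(a,alpha=1.6,beta=10))
E
```

```text
[600.9660353   34.87536916 129.93383056] [-1.79991024e+02 -4.53833194e-03  8.62175683e+01] [-0.19423314 -0.17173213 -1.83056489] 15.624407965053887
CALL [529.5 210.1 129.5  90. ]
[[0,0,-0.01],[0.024,-0.012,0],H],[[0,0,-0.02],[0.049,-0.024,0],H],[[0,0,-0.03],[0.073,-0.035,0],H],[[0,0,-0.04],[0.097,-0.047,0],H],[[0,0,-0.05],[0.121,-0.059,0],H],[[0,0,-0.06],[0.146,-0.071,0],H],[[0,0,-0.07],[0.17,-0.083,0],H],[[0,0,-0.066],[0.17,-0.083,0],H]
CALL [447.6 384.2 129.5  94.2]
[[0,0,-0.01],[0.025,-0.012,0],H],[[0,0,-0.02],[0.05,-0.023,0],H],[[0,0,-0.03],[0.075,-0.035,0],H],[[0,0,-0.04],[0.099,-0.047,0],H],[[0,0,-0.05],[0.124,-0.059,0],H],[[0,0,-0.06],[0.149,-0.07,0],H],[[0,0,-0.07],[0.174,-0.082,0],H],[[0,0,-0.074],[0.174,-0.082,0],H]
CALL [447.6 384.2  55.5  94.2]
[[0,0,0],[0,0,0.011],H],[[0,0,0],[0,0,0.021],H],[[0,0,0],[0,0,0.032],H],[[0,0,0],[0,0,0.043],H],[[0,0,0],[0,0,0.053],H],[[0,0,0],[0,0,0.064],H],[[0,0,0],[0,0,0.074],H],[[0,0,0],[0,0,0.074],H]
```

View pics/c5.png

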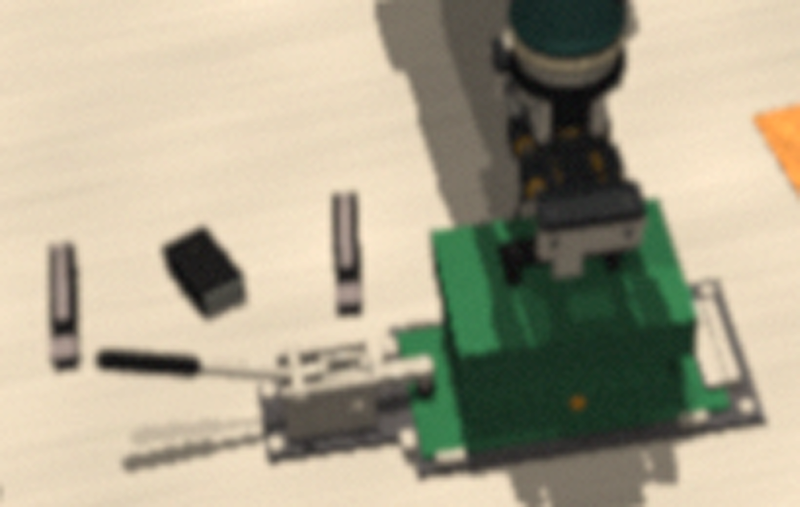

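The lid is off level with its walls over the tin rim, and the tin stays clamped. Now carry it to the mat.

Request:
send_rows --rows '[[[0,0,-0.01],[0.024,-0.012,0],-1],[[0,0,-0.02],[0.049,-0.024,0],-1],[[0,0,-0.03],[0.073,-0.035,0],-1],[[0,0,-0.04],[0.097,-0.047,0],-1],[[0,0,-0.05],[0.121,-0.059,0],-1],[[0,0,-0.06],[0.146,-0.071,0],-1],[[0,0,-0.066],[0.17,-0.083,0],-1],[[0,0,-0.066],[0.17,-0.083,0],-1]]'

```text
time_s: 19.0
ee_pos: [528.2, 212.9, 130.0]
tool_rot: [-180.0, -0.1, 90.2]
contact_force: [-0.2, -0.9, -3.1]
finger_gap: 15.8
grip_force: 50.0
```

Request:
send_rows --rows '[[[0,0,-0.01],[0.025,-0.012,0],-1],[[0,0,-0.02],[0.05,-0.023,0],-1],[[0,0,-0.03],[0.075,-0.035,0],-1],[[0,0,-0.04],[0.099,-0.047,0],-1],[[0,0,-0.05],[0.124,-0.059,0],-1],[[0,0,-0.06],[0.149,-0.07,0],-1],[[0,0,-0.074],[0.174,-0.082,0],-1],[[0,0,-0.074],[0.174,-0.082,0],-1]]'

```text
time_s: 19.8
ee_pos: [446.3, 386.3, 129.7]
tool_rot: [-180.0, -0.1, 94.4]
contact_force: [0.3, -0.0, -2.4]
finger_gap: 15.8
grip_force: 50.0
```

Request:
send_rows --rows '[[[0,0,0],[0,0,0.01],-1],[[0,0,0],[0,0,0.02],-1],[[0,0,0],[0,0,0.03],-1],[[0,0,0],[0,0,0.04],-1],[[0,0,0],[0,0,0.05],-1],[[0,0,0],[0,0,0.06],-1],[[0,0,0],[0,0,0.067],-1],[[0,0,0],[0,0,0.067],-1]]'

```text
time_s: 20.6
ee_pos: [446.6, 383.4, 60.8]
tool_rot: [-179.9, 0.1, 94.2]
contact_force: [-0.2, 0.2, -2.1]
finger_gap: 15.4
grip_force: 50.0
```

Request:
send_rows --rows '[[[0,0,0],[0,0,0.001],-1],[[0,0,0],[0,0,0.003],-1],[[0,0,0],[0,0,0.005],-1],[[0,0,0],[0,0,0.007],-1],[[0,0,0],[0,0,0.009],-1],[[0,0,0],[0,0,0.01],-1],[[0,0,0],[0,0,0.01],-1],[[0,0,0],[0,0,0.01],-1]]'

```text
time_s: 21.4
ee_pos: [447.5, 384.1, 53.4]
tool_rot: [180.0, -0.0, 94.2]
contact_force: [-2.0, -2.2, 4.4]
finger_gap: 15.5
grip_force: 50.0
```

Request:
send_rows --rows '[[[0,0,0],[0,0,0],-0.2],[[0,0,0],[0,0,0],-0.2],[[0,0,0],[0,0,0],-0.2],[[0,0,0],[0,0,0],-0.2],[[0,0,0],[0,0,0],-0.2],[[0,0,0],[0,0,0],-0.2],[[0,0,0],[0,0,0],-0.2],[[0,0,0],[0,0,0],-0.2]]' --newtons 25

```text
time_s: 22.2
ee_pos: [447.4, 384.0, 52.5]
tool_rot: [180.0, -0.0, 94.2]
contact_force: [-0.8, -0.2, -0.7]
finger_gap: 37.6
grip_force: 0.0
```

Request:
send_rows --rows '[[[0,0,0],[0,0,-0.02],-0.2],[[0,0,0],[0,0,-0.04],-0.2],[[0,0,0],[0,0,-0.06],-0.2],[[0,0,0],[0,0,-0.08],-0.2],[[0,0,0],[0,0,-0.1],-0.2],[[0,0,0],[0,0,-0.12],-0.2],[[0,0,0],[0,0,-0.14],-0.2],[[0,0,0],[0,0,-0.14],-0.2]]'

```text
time_s: 23.0
ee_pos: [448.9, 385.0, 196.3]
tool_rot: [179.6, -0.2, 94.2]
contact_force: [0.6, 0.9, -0.1]
finger_gap: 37.4
grip_force: 0.0
```

```bash
echo "[447.6,384.2,192.5,94.2]">cmd.json; cat > look.py <<'E'
from h import *; from workcell import env; import sys
f=env.grab_frame("top")["pixels"][:,:,::-1]
a=cv2.resize(f[190:335,230:460],None,fx=3.4,fy=3.4,interpolation=cv2.INTER_CUBIC)
a=cv2.convertScaleAbs(a,alpha=1.8,beta=10)
b=cv2.resize(f[240:345,95:215],None,fx=1,fy=1)
cv2.imwrite("pics/"+sys.argv[1],a)
# drift of pieces since the first picture
t=cv2.imread("pics/top0.png")
for n,(x,y) in dict(hex=(303,301),L0=(348,298),lamp=(395,299),L1=(440,299)).items():
    T=t[y-22:y+23,x-16:x+17]; S=f[y-47:y+48,x-41:x+42].copy(); r=cv2.matchTemplate(S,T,cv2.TM_CCOEFF_NORMED); _,m,_,l=cv2.minMaxLoc(r); print(n,round(m,2),np.array(l)-25)
E
python3 look.py l1.png; python3 -c "
from h import *; from workcell import env
from plan import plan
f=env.grab_frame('top');hsv=cv2.cvtColor(f['pixels'],cv2.COLOR_RGB2HSV)
print(env.state()['ee_pos'])
plan([[440,150,150,40,1],[441,-94,110,-8.9,1],[441,-94,4,-8.9,1]])"
```

```text
hex 0.93 [-21   2]
L0 1.0 [0 0]
lamp 1.0 [0 0]
L1 1.0 [0 0]
[447.48730387 384.00985803 192.46363058]
CALL [439.7 150.  149.5  40. ]
[[0,0,0.14],[-0.033,-0.004,0.006],H],[[0,0,0.27],[-0.067,-0.007,0.012],H],[[0,0,0.41],[-0.1,-0.011,0.018],H],[[0,0,0.54],[-0.133,-0.014,0.024],H],[[0,0,0.68],[-0.166,-0.018,0.03],H],[[0,0,0.81],[-0.2,-0.021,0.036],H],[[0,0,0.95],[-0.233,-0.025,0.043],H],[[0,0,0.946],[-0.233,-0.025,0.043],H]
CALL [441.1 -94.3 109.5  -8.9]
[[0,0,0.12],[-0.022,0.027,0.006],H],[[0,0,0.24],[-0.045,0.054,0.011],H],[[0,0,0.37],[-0.067,0.08,0.017],H],[[0,0,0.49],[-0.089,0.107,0.023],H],[[0,0,0.61],[-0.111,0.134,0.028],H],[[0,0,0.73],[-0.134,0.161,0.034],H],[[0,0,0.85],[-0.156,0.188,0.04],H],[[0,0,0.853],[-0.156,0.188,0.04],H]
CALL [441.1 -94.3   4.5  -8.9]
[[0,0,0],[0,0,0.015],H],[[0,0,0],[0,0,0.03],H],[[0,0,0],[0,0,0.045],H],[[0,0,0],[0,0,0.06],H],[[0,0,0],[0,0,0.075],H],[[0,0,0],[0,0,0.09],H],[[0,0,0],[0,0,0.105],H],[[0,0,0],[0,0,0.105],H]
```

View pics/l1.png

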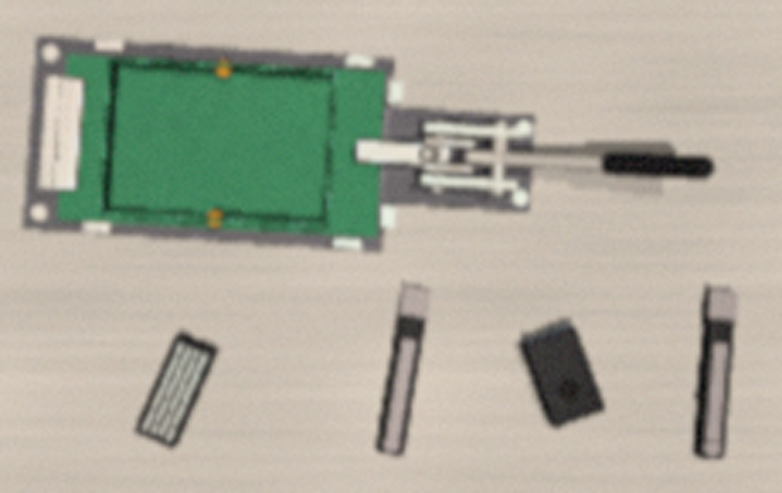

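Request:
send_rows --rows '[[[0,0,0.14],[-0.033,-0.004,0.006],-0.2],[[0,0,0.27],[-0.067,-0.007,0.012],-0.2],[[0,0,0.41],[-0.1,-0.011,0.018],-0.2],[[0,0,0.54],[-0.133,-0.014,0.024],-0.2],[[0,0,0.68],[-0.166,-0.018,0.03],-0.2],[[0,0,0.81],[-0.2,-0.021,0.036],-0.2],[[0,0,0.946],[-0.233,-0.025,0.043],-0.2],[[0,0,0.946],[-0.233,-0.025,0.043],-0.2]]'

```text
time_s: 23.9
ee_pos: [437.9, 146.4, 146.5]
tool_rot: [-179.9, 0.3, 39.7]
contact_force: [0.2, -0.4, 1.0]
finger_gap: 37.7
grip_force: 0.0
```

Request:
send_rows --rows '[[[0,0,0.12],[-0.022,0.027,0.006],-0.2],[[0,0,0.24],[-0.045,0.054,0.011],-0.2],[[0,0,0.37],[-0.067,0.08,0.017],-0.2],[[0,0,0.49],[-0.089,0.107,0.023],-0.2],[[0,0,0.61],[-0.111,0.134,0.028],-0.2],[[0,0,0.73],[-0.134,0.161,0.034],-0.2],[[0,0,0.853],[-0.156,0.188,0.04],-0.2],[[0,0,0.853],[-0.156,0.188,0.04],-0.2]]'

```text
time_s: 24.7
ee_pos: [440.2, -96.8, 107.3]
tool_rot: [180.0, 0.2, -9.1]
contact_force: [-0.1, 0.1, 0.8]
finger_gap: 37.4
grip_force: 0.0
```

Request:
send_rows --rows '[[[0,0,0],[0,0,0.015],-0.2],[[0,0,0],[0,0,0.03],-0.2],[[0,0,0],[0,0,0.045],-0.2],[[0,0,0],[0,0,0.06],-0.2],[[0,0,0],[0,0,0.075],-0.2],[[0,0,0],[0,0,0.09],-0.2],[[0,0,0],[0,0,0.1],-0.2],[[0,0,0],[0,0,0.104],-0.2]]'

```text
time_s: 25.5
ee_pos: [440.3, -93.2, 3.9]
tool_rot: [-179.9, 0.2, -8.7]
contact_force: [-0.1, 0.7, 0.2]
finger_gap: 37.9
grip_force: 0.0
```

The tin is open with its balls at (222,68) and (214,217). The hex set has been knocked to about (178,388); the other three are unmoved.

Request:
send_rows --rows '[[[0,0,0],[0,0,0],-1],[[0,0,0],[0,0,0],-1],[[0,0,0],[0,0,0],-1],[[0,0,0],[0,0,0],-1],[[0,0,0],[0,0,0],-1],[[0,0,0],[0,0,0],-1],[[0,0,0],[0,0,0],-1],[[0,0,0],[0,0,0],-1]]'

```text
time_s: 26.3
ee_pos: [441.9, -94.7, 6.2]
tool_rot: [180.0, -0.1, -8.8]
contact_force: [0.7, 0.4, 5.2]
finger_gap: 19.5
grip_force: 25.0
```

```bash
echo "[441.1,-94.3,5.5,-8.9]">cmd.json; cat >> plan.py <<'E'
def tin(x,y,z,yaw=86.2,n=1): return [601.5+x*.998+y*.066,35-x*.066+y*.998,z,yaw,n]
E
python3 - <<'E'
from h import *; from workcell import env; from plan import *
f=env.grab_frame("top"); print(env.state()["finger_gap"])
q=ray(f,crop([(112,60),(330,75),(325,220),(105,212)]),53); print(q,q.mean(0))
print("balls",ray(f,crop([(222,68),(214,217)]),41))
p=ray(f,crop([(183,330),(219,347),(173,447),(136,430)]),22); d=p[0]+p[1]-p[2]-p[3]; print("hex",p.mean(0),np.degrees(np.arctan2(d[1],d[0])))
plan([[460,-85,100,5,1],tin(-26,14,100,86.2,2)])
E
```

```text
19.836260752449093
[[659.36426542 109.34761961  53.        ]
 [648.14618631 -42.35196494  53.        ]
 [547.43027366 -38.3615039   53.        ]
 [553.65322917 113.97822589  53.        ]] [602.14848864  35.65309417  53.        ]
balls [[654.6378152   33.44923723  41.        ]
 [549.95549543  39.22041239  41.        ]]
hex [428.82911028  66.31323205  22.        ] -25.148939603769463
CALL [459.8 -85.1 100.5   5. ]
[[0,0,-0.03],[0.002,-0.002,-0.013],H],[[0,0,-0.07],[0.005,-0.003,-0.027],H],[[0,0,-0.1],[0.007,-0.005,-0.041],H],[[0,0,-0.14],[0.01,-0.007,-0.054],H],[[0,0,-0.17],[0.012,-0.009,-0.068],H],[[0,0,-0.21],[0.015,-0.01,-0.081],H],[[0,0,-0.24],[0.017,-0.012,-0.095],H],[[0,0,-0.243],[0.017,-0.012,-0.095],H]
CALL [521.6 -12.4 100.5  48.3]
[[0,0,-0.09],[0.009,-0.008,0],H],[[0,0,-0.19],[0.017,-0.017,0],H],[[0,0,-0.28],[0.026,-0.025,0],H],[[0,0,-0.38],[0.034,-0.033,0],H],[[0,0,-0.47],[0.043,-0.042,0],H],[[0,0,-0.57],[0.051,-0.05,0],H],[[0,0,-0.66],[0.06,-0.058,0],H],[[0,0,-0.756],[0.068,-0.067,0],H]
CALL [576.7  51.   99.5  86.2]
[[0,0,-0.09],[0.012,0,0],H],[[0,0,-0.19],[0.024,0,0],H],[[0,0,-0.28],[0.036,0,0],H],[[0,0,-0.38],[0.048,0,0],H],[[0,0,-0.47],[0.06,-0.001,0],H],[[0,0,-0.57],[0.072,-0.001,0],H],[[0,0,-0.66],[0.084,-0.001,0.001],H],[[0,0,-0.661],[0.084,-0.001,0.001],H]
```

Request:
send_rows --rows '[[[0,0,-0.03],[0.002,-0.002,-0.013],-1],[[0,0,-0.07],[0.005,-0.003,-0.027],-1],[[0,0,-0.1],[0.007,-0.005,-0.041],-1],[[0,0,-0.14],[0.01,-0.007,-0.054],-1],[[0,0,-0.17],[0.012,-0.009,-0.068],-1],[[0,0,-0.21],[0.015,-0.01,-0.081],-1],[[0,0,-0.243],[0.017,-0.012,-0.095],-1],[[0,0,-0.243],[0.017,-0.012,-0.095],-1]]'

```text
time_s: 27.15
ee_pos: [461.5, -85.5, 103.0]
tool_rot: [179.9, -0.2, 5.1]
contact_force: [1.5, 0.7, -0.8]
finger_gap: 19.7
grip_force: 25.0
```

Request:
send_rows --rows '[[[0,0,-0.09],[0.009,-0.008,0],-1],[[0,0,-0.19],[0.017,-0.017,0],-1],[[0,0,-0.28],[0.026,-0.025,0],-1],[[0,0,-0.38],[0.034,-0.033,0],-1],[[0,0,-0.47],[0.043,-0.042,0],-1],[[0,0,-0.57],[0.051,-0.05,0],-1],[[0,0,-0.66],[0.06,-0.058,0],-1],[[0,0,-0.756],[0.068,-0.067,0],-1]]'

```text
time_s: 27.95
ee_pos: [521.3, -12.2, 99.6]
tool_rot: [-179.9, 0.1, 48.6]
contact_force: [0.0, -0.1, -0.5]
finger_gap: 19.6
grip_force: 25.0
```

Request:
send_rows --rows '[[[0,0,-0.09],[0.012,0,0],-1],[[0,0,-0.19],[0.024,0,0],-1],[[0,0,-0.28],[0.036,0,0],-1],[[0,0,-0.38],[0.048,0,0],-1],[[0,0,-0.47],[0.06,-0.001,0],-1],[[0,0,-0.57],[0.072,-0.001,0],-1],[[0,0,-0.661],[0.084,-0.001,0.001],-1],[[0,0,-0.661],[0.084,-0.001,0.001],-1]]'

```text
time_s: 28.75
ee_pos: [576.5, 51.8, 98.4]
tool_rot: [-179.9, -0.0, 86.3]
contact_force: [0.1, -0.1, -0.0]
finger_gap: 19.4
grip_force: 25.0
```

Request:
send_rows --rows '[[[0,0,0],[0,0,0.005],-1],[[0,0,0],[0,0,0.015],-1],[[0,0,0],[0,0,0.025],-1],[[0,0,0],[0,0,0.035],-1],[[0,0,0],[0,0,0.045],-1],[[0,0,0],[0,0,0.055],-1],[[0,0,0],[0,0,0.065],-1],[[0,0,0],[0,0,0.072],-1]]'

```text
time_s: 29.55
ee_pos: [576.2, 51.0, 26.1]
tool_rot: [-179.9, 0.0, 86.3]
contact_force: [0.1, 0.6, 0.4]
finger_gap: 19.7
grip_force: 25.0
```

Request:
send_rows --rows '[[[0,0,0],[0,0,0.003],-1],[[0,0,0],[0,0,0.007],-1],[[0,0,0],[0,0,0.007],-1],[[0,0,0],[0,0,0.007],-0.5],[[0,0,0],[0,0,0.007],-0.5],[[0,0,0],[0,0,0.007],-0.5],[[0,0,0],[0,0,0.007],-0.5],[[0,0,0],[0,0,0.007],-0.5]]'

```text
time_s: 30.35
ee_pos: [576.8, 51.0, 20.7]
tool_rot: [180.0, -0.0, 86.3]
contact_force: [0.2, -1.3, 0.3]
finger_gap: 23.2
grip_force: 0.0
```

```bash
echo "[576.7,51,20.5,86.2]">cmd.json; python3 - <<'E'
from plan import *
plan([[576.7,51,130.5,86.2,1],[437.7,-318.7,120,-5.1,2],[437.7,-318.7,5,-5.1,1]])
print("BACK")
plan([[455,-290,120,10,1],tin(8,-13,100,86.2,2)],save=False)
E
```

```text
CALL [576.7  51.  130.5  86.2]
[[0,0,0],[0,0,-0.016],H],[[0,0,0],[0,0,-0.031],H],[[0,0,0],[0,0,-0.047],H],[[0,0,0],[0,0,-0.063],H],[[0,0,0],[0,0,-0.079],H],[[0,0,0],[0,0,-0.094],H],[[0,0,0],[0,0,-0.11],H],[[0,0,0],[0,0,-0.11],H]
CALL [ 502.4 -146.5  124.5   37.5]
[[0,0,0.11],[-0.025,-0.008,0.001],H],[[0,0,0.21],[-0.05,-0.015,0.001],H],[[0,0,0.32],[-0.076,-0.023,0.002],H],[[0,0,0.42],[-0.101,-0.03,0.003],H],[[0,0,0.53],[-0.126,-0.038,0.004],H],[[0,0,0.64],[-0.151,-0.046,0.004],H],[[0,0,0.74],[-0.176,-0.053,0.005],H],[[0,0,0.85],[-0.202,-0.061,0.006],H]
CALL [ 437.7 -318.4  120.5   -5.1]
[[0,0,0.11],[-0.022,0.014,0],H],[[0,0,0.21],[-0.044,0.028,0.001],H],[[0,0,0.32],[-0.067,0.042,0.002],H],[[0,0,0.42],[-0.089,0.055,0.002],H],[[0,0,0.53],[-0.111,0.069,0.003],H],[[0,0,0.64],[-0.134,0.083,0.004],H],[[0,0,0.74],[-0.156,0.097,0.004],H],[[0,0,0.743],[-0.156,0.097,0.004],H]
CALL [ 437.7 -318.4    4.5   -5.1]
[[0,0,0],[0,0,0.017],H],[[0,0,0],[0,0,0.033],H],[[0,0,0],[0,0,0.05],H],[[0,0,0],[0,0,0.066],H],[[0,0,0],[0,0,0.083],H],[[0,0,0],[0,0,0.099],H],[[0,0,0],[0,0,0.116],H],[[0,0,0],[0,0,0.116]
[... 303 characters left out ...]
,H],[[0,0,-0.263],[0.015,-0.03,-0.116],H]
CALL [ 536.8 -124.2  109.5   50.6]
[[0,0,-0.09],[0.014,-0.019,0.001],H],[[0,0,-0.18],[0.027,-0.037,0.003],H],[[0,0,-0.27],[0.041,-0.056,0.004],H],[[0,0,-0.35],[0.055,-0.075,0.005],H],[[0,0,-0.44],[0.068,-0.093,0.007],H],[[0,0,-0.53],[0.082,-0.112,0.008],H],[[0,0,-0.62],[0.096,-0.131,0.01],H],[[0,0,-0.709],[0.109,-0.149,0.011],H]
CALL [608.5  21.4 100.5  86.2]
[[0,0,-0.09],[0.023,-0.005,0.001],H],[[0,0,-0.18],[0.046,-0.011,0.003],H],[[0,0,-0.27],[0.068,-0.016,0.004],H],[[0,0,-0.36],[0.091,-0.021,0.005],H],[[0,0,-0.44],[0.113,-0.026,0.007],H],[[0,0,-0.53],[0.136,-0.032,0.008],H],[[0,0,-0.62],[0.158,-0.037,0.009],H],[[0,0,-0.621],[0.158,-0.037,0.009],H]
```

Request:
send_rows --rows '[[[0,0,0],[0,0,-0.016],-0.5],[[0,0,0],[0,0,-0.031],-0.5],[[0,0,0],[0,0,-0.047],-0.5],[[0,0,0],[0,0,-0.063],-0.4],[[0,0,0],[0,0,-0.079],-0.2],[[0,0,0],[0,0,-0.094],-0.2],[[0,0,0],[0,0,-0.11],-0.2],[[0,0,0],[0,0,-0.11],-0.2]]'

```text
time_s: 31.15
ee_pos: [578.6, 51.0, 134.2]
tool_rot: [179.6, -0.0, 86.3]
contact_force: [0.4, 0.6, 0.4]
finger_gap: 37.9
grip_force: 0.0
```

Request:
send_rows --rows '[[[0,0,0.11],[-0.025,-0.008,0.001],-0.2],[[0,0,0.21],[-0.05,-0.015,0.001],-0.2],[[0,0,0.32],[-0.076,-0.023,0.002],-0.2],[[0,0,0.42],[-0.101,-0.03,0.003],-0.2],[[0,0,0.53],[-0.126,-0.038,0.004],-0.2],[[0,0,0.64],[-0.151,-0.046,0.004],-0.2],[[0,0,0.74],[-0.176,-0.053,0.005],-0.2],[[0,0,0.85],[-0.202,-0.061,0.006],-0.2]]'

```text
time_s: 31.95
ee_pos: [501.9, -147.4, 123.8]
tool_rot: [-180.0, 0.0, 37.3]
contact_force: [0.5, 0.3, -0.5]
finger_gap: 37.5
grip_force: 0.0
```

Request:
send_rows --rows '[[[0,0,0.11],[-0.022,0.014,0],-0.2],[[0,0,0.21],[-0.044,0.028,0.001],-0.2],[[0,0,0.32],[-0.067,0.042,0.002],-0.2],[[0,0,0.42],[-0.089,0.055,0.002],-0.2],[[0,0,0.53],[-0.111,0.069,0.003],-0.2],[[0,0,0.64],[-0.134,0.083,0.004],-0.2],[[0,0,0.743],[-0.156,0.097,0.004],-0.2],[[0,0,0.743],[-0.156,0.097,0.004],-0.2]]'

```text
time_s: 32.75
ee_pos: [436.8, -320.9, 119.6]
tool_rot: [180.0, 0.1, -5.3]
contact_force: [0.0, 0.6, 0.4]
finger_gap: 37.2
grip_force: 0.0
```

Request:
send_rows --rows '[[[0,0,0],[0,0,0.017],-0.2],[[0,0,0],[0,0,0.033],-0.2],[[0,0,0],[0,0,0.05],-0.2],[[0,0,0],[0,0,0.066],-0.2],[[0,0,0],[0,0,0.083],-0.2],[[0,0,0],[0,0,0.099],-0.2],[[0,0,0],[0,0,0.11],-0.2],[[0,0,0],[0,0,0.115],-0.2]]'

```text
time_s: 33.55
ee_pos: [437.7, -317.3, 3.9]
tool_rot: [-179.9, 0.1, -4.9]
contact_force: [-0.1, 0.8, 0.1]
finger_gap: 37.7
grip_force: 0.0
```

Request:
send_rows --rows '[[[0,0,0],[0,0,0],-1],[[0,0,0],[0,0,0],-1],[[0,0,0],[0,0,0],-1],[[0,0,0],[0,0,0],-1],[[0,0,0],[0,0,0],-1],[[0,0,0],[0,0,0],-1],[[0,0,0],[0,0,0],-1],[[0,0,0],[0,0,0],-1]]'

```text
time_s: 34.35
ee_pos: [438.8, -319.1, 6.4]
tool_rot: [179.9, -0.1, -5.0]
contact_force: [0.5, 1.2, 6.0]
finger_gap: 19.3
grip_force: 25.0
```

```bash
echo "[437.7,-318.4,5.5,-5.1]">cmd.json; python3 - <<'E'
from plan import *
plan([[450,-290,140,10,1],tin(8,-13,140,86.2,2),tin(8,-13,21,86.2,1)])
E
```

```text
CALL [ 450.2 -290.4  140.5   10. ]
[[0,0,-0.04],[0.001,-0.004,-0.019],H],[[0,0,-0.08],[0.003,-0.008,-0.038],H],[[0,0,-0.11],[0.004,-0.013,-0.058],H],[[0,0,-0.15],[0.006,-0.017,-0.077],H],[[0,0,-0.19],[0.007,-0.021,-0.096],H],[[0,0,-0.23],[0.008,-0.025,-0.115],H],[[0,0,-0.26],[0.01,-0.029,-0.135],H],[[0,0,-0.264],[0.01,-0.029,-0.135],H]
CALL [ 534.6 -124.2  140.5   50.6]
[[0,0,-0.09],[0.014,-0.019,0],H],[[0,0,-0.18],[0.028,-0.037,0],H],[[0,0,-0.27],[0.042,-0.056,0],H],[[0,0,-0.35],[0.056,-0.075,0],H],[[0,0,-0.44],[0.07,-0.093,0],H],[[0,0,-0.53],[0.084,-0.112,0],H],[[0,0,-0.62],[0.098,-0.13,0],H],[[0,0,-0.709],[0.112,-0.149,0],H]
CALL [609.   21.7 139.5  86.2]
[[0,0,-0.09],[0.023,-0.005,0],H],[[0,0,-0.18],[0.046,-0.01,0],H],[[0,0,-0.27],[0.068,-0.015,0],H],[[0,0,-0.35],[0.091,-0.02,0],H],[[0,0,-0.44],[0.114,-0.025,0],H],[[0,0,-0.53],[0.137,-0.03,0],H],[[0,0,-0.62],[0.16,-0.035,0.001],H],[[0,0,-0.62],[0.16,-0.035,0.001],H]
CALL [609.   21.7  21.5  86.2]
[[0,0,0],[0,0,0.017],H],[[0,0,0],[0,0,0.034],H],[[0,0,0],[0,0,0.051],H],[[0,0,0],[0,0,0.068],H],[[0,0,0],[0,0,0.085],H],[[0,0,0],[0,0,0.102],H],[[0,0,0],[0,0,0.118],H],[[0,0,0],[0,0,0.118],H]
```

Request:
send_rows --rows '[[[0,0,-0.04],[0.001,-0.004,-0.019],-1],[[0,0,-0.08],[0.003,-0.008,-0.038],-1],[[0,0,-0.11],[0.004,-0.013,-0.058],-1],[[0,0,-0.15],[0.006,-0.017,-0.077],-1],[[0,0,-0.19],[0.007,-0.021,-0.096],-1],[[0,0,-0.23],[0.008,-0.025,-0.115],-1],[[0,0,-0.264],[0.01,-0.029,-0.135],-1],[[0,0,-0.264],[0.01,-0.029,-0.135],-1]]'

```text
time_s: 35.15
ee_pos: [452.0, -291.2, 142.9]
tool_rot: [179.8, -0.2, 10.2]
contact_force: [-0.0, -0.8, 0.0]
finger_gap: 19.8
grip_force: 25.0
```

Request:
send_rows --rows '[[[0,0,-0.09],[0.014,-0.019,0],-1],[[0,0,-0.18],[0.028,-0.037,0],-1],[[0,0,-0.27],[0.042,-0.056,0],-1],[[0,0,-0.35],[0.056,-0.075,0],-1],[[0,0,-0.44],[0.07,-0.093,0],-1],[[0,0,-0.53],[0.084,-0.112,0],-1],[[0,0,-0.62],[0.098,-0.13,0],-1],[[0,0,-0.709],[0.112,-0.149,0],-1]]'

```text
time_s: 35.95
ee_pos: [534.0, -123.4, 138.2]
tool_rot: [-179.8, 0.1, 50.9]
contact_force: [-0.2, 0.1, -0.6]
finger_gap: 19.6
grip_force: 25.0
```

Request:
send_rows --rows '[[[0,0,-0.09],[0.025,-0.006,0],-1],[[0,0,-0.18],[0.051,-0.013,0],-1],[[0,0,-0.27],[0.077,-0.02,0],-1],[[0,0,-0.35],[0.103,-0.027,0],-1],[[0,0,-0.44],[0.129,-0.034,0],-1],[[0,0,-0.53],[0.155,-0.041,0],-1],[[0,0,-0.62],[0.18,-0.047,0.001],-1],[[0,0,-0.62],[0.18,-0.047,0.001],-1]]'

```text
time_s: 36.75
ee_pos: [611.9, 47.3, 136.6]
tool_rot: [-179.8, -0.0, 86.5]
contact_force: [0.3, 0.5, -1.4]
finger_gap: 19.5
grip_force: 25.0
```

Request:
send_rows --rows '[[[0,0,0],[0,0,0.017],-1],[[0,0,0],[0,0,0.034],-1],[[0,0,0],[0,0,0.051],-1],[[0,0,0],[0,0,0.068],-1],[[0,0,0],[0,0,0.085],-1],[[0,0,0],[0,0,0.1],-1],[[0,0,0],[0,0,0.11],-1],[[0,0,0],[0,0,0.117],-1]]'

```text
time_s: 37.55
ee_pos: [611.4, 44.4, 20.9]
tool_rot: [-179.9, 0.0, 86.2]
contact_force: [0.7, 0.3, -0.5]
finger_gap: 19.7
grip_force: 25.0
```

Request:
send_rows --rows '[[[0,0,0],[0,-0.003,0],-1],[[0,0,0],[0,-0.006,0],-1],[[0,0,0],[0,-0.009,0],-1],[[0,0,0],[0,-0.012,0],-1],[[0,0,0],[0,-0.015,0],-1],[[0,0,0],[0,-0.018,0],-1],[[0,0,0],[0,-0.019,0],-1],[[0,0,0],[0,-0.019,0],-1]]'

```text
time_s: 38.35
ee_pos: [593.8, 46.2, 23.3]
tool_rot: [179.9, -0.0, 86.3]
contact_force: [-0.1, -0.6, 3.6]
finger_gap: 19.6
grip_force: 27.1
```

Request:
send_rows --rows '[[[0,0,0],[0,0.001,-0.003],-1],[[0,0,0],[0,0.001,-0.006],-1],[[0,0,0],[0,0.001,-0.01],-1],[[0,0,0],[0,-0.001,-0.01],-1],[[0,0,0],[0,-0.003,-0.01],-1],[[0,0,0],[0,-0.006,-0.01],-1],[[0,0,0],[0,-0.008,-0.01],-1],[[0,0,0],[0,-0.008,-0.01],-1]]'

```text
time_s: 39.15
ee_pos: [584.8, 46.7, 32.3]
tool_rot: [-180.0, -0.0, 86.3]
contact_force: [0.0, -0.1, -0.9]
finger_gap: 19.5
grip_force: 25.0
```

Request:
send_rows --rows '[[[0,0,0],[0,0,0.001],-1],[[0,0,0],[0,0,0.001],-0.5],[[0,0,0],[0,0,0.001],-0.5],[[0,0,0],[0,0,0.001],-0.5],[[0,0,0],[0,0,0.001],-0.5],[[0,0,0],[0,0,0.001],-0.5],[[0,0,0],[0,0,0.001],-0.5],[[0,0,0],[0,0,0.001],-0.5]]'

```text
time_s: 39.95
ee_pos: [585.3, 46.7, 31.5]
tool_rot: [180.0, -0.0, 86.3]
contact_force: [0.6, -0.4, 0.9]
finger_gap: 23.7
grip_force: 0.0
```

```bash
echo "[584.6,46.3,31.5,86.2]">cmd.json; python3 - <<'E'
from plan import *
from workcell import env
print(env.state()["ee_pos"])
plan([[584.6,46.3,130,86.2,1],[439.1,-205.2,110,21.5,2],[439.1,-205.2,14,21.5,1]])
E
```

```text
[585.27199467  46.66649964  31.49727028]
CALL [584.6  46.3 130.5  86.2]
[[0,0,0],[0,0,-0.014],H],[[0,0,0],[0,0,-0.028],H],[[0,0,0],[0,0,-0.042],H],[[0,0,0],[0,0,-0.056],H],[[0,0,0],[0,0,-0.07],H],[[0,0,0],[0,0,-0.084],H],[[0,0,0],[0,0,-0.099],H],[[0,0,0],[0,0,-0.099],H]
CALL [506.5 -87.8 119.5  51.7]
[[0,0,0.08],[-0.017,-0.009,0.001],H],[[0,0,0.15],[-0.035,-0.017,0.003],H],[[0,0,0.23],[-0.052,-0.026,0.004],H],[[0,0,0.3],[-0.069,-0.034,0.005],H],[[0,0,0.38],[-0.087,-0.043,0.007],H],[[0,0,0.45],[-0.104,-0.051,0.008],H],[[0,0,0.53],[-0.122,-0.06,0.01],H],[[0,0,0.602],[-0.139,-0.069,0.011],H]
CALL [ 439.2 -205.4  110.5   21.5]
[[0,0,0.08],[-0.019,0.003,0.001],H],[[0,0,0.15],[-0.038,0.006,0.003],H],[[0,0,0.23],[-0.057,0.009,0.004],H],[[0,0,0.3],[-0.076,0.011,0.005],H],[[0,0,0.38],[-0.096,0.014,0.007],H],[[0,0,0.45],[-0.115,0.017,0.008],H],[[0,0,0.53],[-0.134,0.02,0.009],H],[[0,0,0.527],[-0.134,0.02,0.009],H]
CALL [ 439.2 -205.4   13.5   21.5]
[[0,0,0],[0,0,0.014],H],[[0,0,0],[0,0,0.028],H],[[0,0,0],[0,0,0.041],H],[[0,0,0],[0,0,0.055],H],[[0,0,0],[0,0,0.069],H],[[0,0,0],[0,0,0.083],H],[[0,0,0],[0,0,0.097],H],[[0,0,0],[0,0,0.097],H]
```

Request:
send_rows --rows '[[[0,0,0],[0,0,-0.014],-0.5],[[0,0,0],[0,0,-0.028],-0.5],[[0,0,0],[0,0,-0.042],-0.5],[[0,0,0],[0,0,-0.056],0.4],[[0,0,0],[0,0,-0.07],0.4],[[0,0,0],[0,0,-0.084],0.4],[[0,0,0],[0,0,-0.099],0.4],[[0,0,0],[0,0,-0.099],0.4]]'

```text
time_s: 40.75
ee_pos: [586.9, 46.6, 133.9]
tool_rot: [179.7, -0.0, 86.3]
contact_force: [0.1, -0.2, -0.1]
finger_gap: 60.2
grip_force: 0.0
```

Request:
send_rows --rows '[[[0,0,0.08],[-0.017,-0.009,0.001],0.4],[[0,0,0.15],[-0.035,-0.017,0.003],0.4],[[0,0,0.23],[-0.052,-0.026,0.004],0.4],[[0,0,0.3],[-0.069,-0.034,0.005],0.4],[[0,0,0.38],[-0.087,-0.043,0.007],0.4],[[0,0,0.45],[-0.104,-0.051,0.008],0.4],[[0,0,0.53],[-0.122,-0.06,0.01],0.4],[[0,0,0.602],[-0.139,-0.069,0.011],0.4]]'

```text
time_s: 41.55
ee_pos: [506.4, -88.2, 118.6]
tool_rot: [-179.9, 0.0, 51.6]
contact_force: [0.7, -0.4, -0.5]
finger_gap: 65.8
grip_force: 0.0
```

Request:
send_rows --rows '[[[0,0,0.08],[-0.019,0.003,0.001],0.4],[[0,0,0.15],[-0.038,0.006,0.003],0.4],[[0,0,0.23],[-0.057,0.009,0.004],0.4],[[0,0,0.3],[-0.076,0.011,0.005],0.4],[[0,0,0.38],[-0.096,0.014,0.007],0.4],[[0,0,0.45],[-0.115,0.017,0.008],0.4],[[0,0,0.527],[-0.134,0.02,0.009],0.4],[[0,0,0.527],[-0.134,0.02,0.009],0.4]]'

```text
time_s: 42.35
ee_pos: [439.0, -206.5, 109.7]
tool_rot: [-180.0, 0.1, 21.4]
contact_force: [0.5, 0.3, -0.6]
finger_gap: 65.7
grip_force: 0.0
```

Request:
send_rows --rows '[[[0,0,0],[0,0,0.014],0.4],[[0,0,0],[0,0,0.028],0.4],[[0,0,0],[0,0,0.041],0.4],[[0,0,0],[0,0,0.055],0.4],[[0,0,0],[0,0,0.069],0.4],[[0,0,0],[0,0,0.083],0.4],[[0,0,0],[0,0,0.097],0.4],[[0,0,0],[0,0,0.097],0.4]]'

```text
time_s: 43.15
ee_pos: [438.5, -204.2, 10.7]
tool_rot: [-179.8, 0.2, 21.6]
contact_force: [-0.6, 0.1, 0.5]
finger_gap: 65.8
grip_force: 0.0
```

Request:
send_rows --rows '[[[0,0,0],[0,0,0],-1],[[0,0,0],[0,0,0],-1],[[0,0,0],[0,0,0],-1],[[0,0,0],[0,0,0],-1],[[0,0,0],[0,0,0],-1],[[0,0,0],[0,0,0],-1],[[0,0,0],[0,0,0],-1],[[0,0,0],[0,0,0],-1]]'

```text
time_s: 43.95
ee_pos: [440.8, -205.6, 14.3]
tool_rot: [179.9, -0.1, 21.6]
contact_force: [-0.2, -0.0, 5.9]
finger_gap: 39.7
grip_force: 24.8
```

```bash
python3 look.py l2.png; python3 - <<'E'
from plan import *
from workcell import env
s=env.state();print(s["ee_pos"],s["finger_gap"])
plan([[450,-180,140,35,1],tin(16,-40,140,86.2,1),tin(16,-40,32,86.2,1)])
E
```

```text
hex 0.93 [-21   2]
L0 0.28 [-4 25]
lamp 0.39 [-25   4]
L1 0.34 [21 25]
[ 440.78370223 -205.64082125   14.28285933] 40.52770158021242
CALL [ 449.5 -179.8  140.5   35. ]
[[0,0,-0.03],[0.003,-0.003,-0.018],H],[[0,0,-0.07],[0.006,-0.006,-0.036],H],[[0,0,-0.1],[0.008,-0.008,-0.054],H],[[0,0,-0.13],[0.011,-0.011,-0.072],H],[[0,0,-0.17],[0.014,-0.014,-0.09],H],[[0,0,-0.2],[0.017,-0.017,-0.108],H],[[0,0,-0.24],[0.019,-0.02,-0.127],H],[[0,0,-0.235],[0.019,-0.02,-0.127],H]
CALL [614.6  -5.8 139.5  86.2]
[[0,0,-0.13],[0.034,-0.007,0],H],[[0,0,-0.26],[0.067,-0.014,0],H],[[0,0,-0.38],[0.101,-0.02,0],H],[[0,0,-0.51],[0.134,-0.027,0],H],[[0,0,-0.64],[0.168,-0.034,0],H],[[0,0,-0.77],[0.201,-0.041,0],H],[[0,0,-0.89],[0.235,-0.048,0.001],H],[[0,0,-0.894],[0.235,-0.048,0.001],H]
CALL [614.6  -5.8  32.5  86.2]
[[0,0,0],[0,0,0.015],H],[[0,0,0],[0,0,0.031],H],[[0,0,0],[0,0,0.046],H],[[0,0,0],[0,0,0.061],H],[[0,0,0],[0,0,0.077],H],[[0,0,0],[0,0,0.092],H],[[0,0,0],[0,0,0.107],H],[[0,0,0],[0,0,0.107],H]
```

View pics/l2.png

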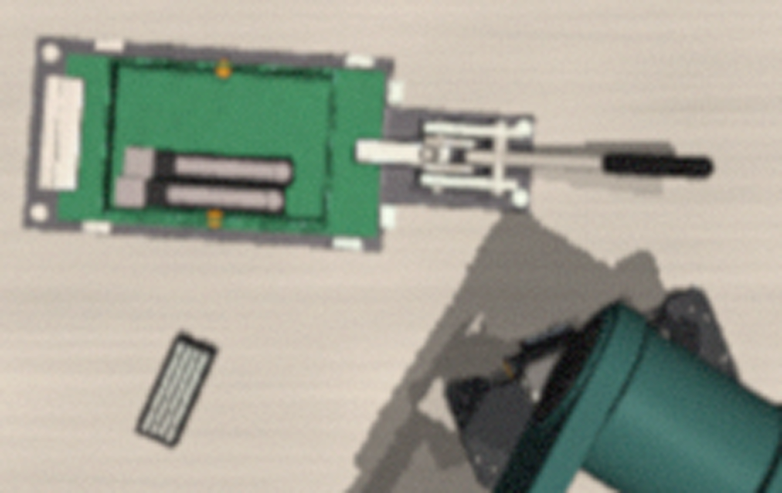

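Both levers lie flat side by side on the tin's -x side (y about 170 and 195), and the hex set is still at (178,388). Next, put the lamp in.

Request:
send_rows --rows '[[[0,0,-0.03],[0.003,-0.003,-0.018],-1],[[0,0,-0.07],[0.006,-0.006,-0.036],-1],[[0,0,-0.1],[0.008,-0.008,-0.054],-1],[[0,0,-0.13],[0.011,-0.011,-0.072],-1],[[0,0,-0.17],[0.014,-0.014,-0.09],-1],[[0,0,-0.2],[0.017,-0.017,-0.108],-1],[[0,0,-0.235],[0.019,-0.02,-0.127],-1],[[0,0,-0.235],[0.019,-0.02,-0.127],-1]]'

```text
time_s: 44.8
ee_pos: [451.7, -179.9, 142.4]
tool_rot: [179.8, -0.1, 35.1]
contact_force: [0.3, -0.3, -0.4]
finger_gap: 39.7
grip_force: 24.8
```

Request:
send_rows --rows '[[[0,0,-0.13],[0.034,-0.007,0],-1],[[0,0,-0.26],[0.067,-0.014,0],-1],[[0,0,-0.38],[0.101,-0.02,0],-1],[[0,0,-0.51],[0.134,-0.027,0],-1],[[0,0,-0.64],[0.168,-0.034,0],-1],[[0,0,-0.77],[0.201,-0.041,0],-1],[[0,0,-0.894],[0.235,-0.048,0.001],-1],[[0,0,-0.894],[0.235,-0.048,0.001],-1]]'

```text
time_s: 45.6
ee_pos: [616.1, -2.3, 136.1]
tool_rot: [-179.8, -0.1, 86.5]
contact_force: [-0.5, -0.2, -0.4]
finger_gap: 39.5
grip_force: 24.8
```

Request:
send_rows --rows '[[[0,0,0],[0,0,0.015],-1],[[0,0,0],[0,0,0.031],-1],[[0,0,0],[0,0,0.046],-1],[[0,0,0],[0,0,0.061],-1],[[0,0,0],[0,0,0.077],-1],[[0,0,0],[0,0,0.092],-1],[[0,0,0],[0,0,0.103],-1],[[0,0,0],[0,0,0.107],-1]]'

```text
time_s: 46.4
ee_pos: [615.0, -4.9, 35.5]
tool_rot: [180.0, -0.1, 86.2]
contact_force: [-9.8, 2.7, 27.2]
finger_gap: 39.9
grip_force: 25.0
```

Request:
send_rows --rows '[[[0,0,0],[0,0,0],-1],[[0,0,0],[0,0,0],-0.06],[[0,0,0],[0,0,0],-0.06],[[0,0,0],[0,0,0],-0.06],[[0,0,0],[0,0,0],-0.06],[[0,0,0],[0,0,0],-0.06],[[0,0,0],[0,0,0],-0.06],[[0,0,0],[0,0,0],-0.06]]'

```text
time_s: 47.2
ee_pos: [615.3, -5.4, 32.3]
tool_rot: [-180.0, -0.0, 86.3]
contact_force: [-0.1, -0.2, -0.0]
finger_gap: 44.0
grip_force: 0.0
```

```bash
python3 - <<'E'
from plan import *
plan([[614.6,-5.8,130,86.2,1],[428.8,66.3,110,154.8,2],[428.8,66.3,8,154.8,1]])
print("BACK")
plan([[445,60,140,135,1],tin(16,36,140,86.2,1),tin(16,36,31,86.2,1)])
E
```

```text
CALL [614.6  -5.8 130.5  86.2]
[[0,0,0],[0,0,-0.014],H],[[0,0,0],[0,0,-0.028],H],[[0,0,0],[0,0,-0.042],H],[[0,0,0],[0,0,-0.056],H],[[0,0,0],[0,0,-0.07],H],[[0,0,0],[0,0,-0.084],H],[[0,0,0],[0,0,-0.098],H],[[0,0,0],[0,0,-0.098],H]
CALL [515.9  32.9 119.5 122.8]
[[0,0,-0.08],[0.004,-0.013,0.001],H],[[0,0,-0.16],[0.008,-0.025,0.003],H],[[0,0,-0.24],[0.012,-0.038,0.004],H],[[0,0,-0.32],[0.016,-0.051,0.005],H],[[0,0,-0.4],[0.02,-0.063,0.007],H],[[0,0,-0.48],[0.024,-0.076,0.008],H],[[0,0,-0.56],[0.028,-0.089,0.01],H],[[0,0,-0.639],[0.032,-0.101,0.011],H]
CALL [429.1  66.1 110.5 154.8]
[[0,0,-0.08],[0.011,-0.008,0.001],H],[[0,0,-0.16],[0.022,-0.016,0.003],H],[[0,0,-0.24],[0.032,-0.024,0.004],H],[[0,0,-0.32],[0.043,-0.032,0.005],H],[[0,0,-0.4],[0.054,-0.039,0.007],H],[[0,0,-0.48],[0.065,-0.047,0.008],H],[[0,0,-0.56],[0.075,-0.055,0.009],H],[[0,0,-0.558],[0.075,-0.055,0.009],H]
CALL [429.1  66.1   8.5 154.8]
[[0,0,0],[0,0,0.015],H],[[0,0,0],[0,0,0.029],H],[[0,0,0],[0,0,0.044],H],[[0,0,0],[0,0,0.059],H],[[0,0,0],[0,0,0.073],H],[[0,0,0],[0,0,0.088],H],[[0,0,0],[0,0,0.102],H],[[0,0,0],[0,0,0.102],H]
BACK
CALL [444.9  59.7 140.5 135. ]
[[0,0,0.05],[-0.002,0,-0.019],H],[[0,0,0.1],[-0.005,0,-0.038],H],[[0,0,0.15],[-0.007,0.001,-0.056],H],[[0,0,0.2],[-0.01,0.001,-0.075],H],[[0,0,0.25],[-0.012,0.001,-0.094],H],[[0,0,0.3],[-0.015,0.001,-0.113],H],[[0,0,0.35],[-0.017,0.001,-0.132],H],[[0,0,0.345],[-0.017,0.001,-0.132],H]
CALL [620.2  69.7 139.5  86.2]
[[0,0,0.12],[-0.017,0.019,0],H],[[0,0,0.24],[-0.033,0.037,0],H],[[0,0,0.37],[-0.05,0.056,0],H],[[0,0,0.49],[-0.067,0.075,0],H],[[0,0,0.61],[-0.083,0.093,0],H],[[0,0,0.73],[-0.1,0.112,0],H],[[0,0,0.85],[-0.117,0.131,0.001],H],[[0,0,0.852],[-0.117,0.131,0.001],H]
CALL [620.2  69.7  31.5  86.2]
[[0,0,0],[0,0,0.015],H],[[0,0,0],[0,0,0.031],H],[[0,0,0],[0,0,0.046],H],[[0,0,0],[0,0,0.062],H],[[0,0,0],[0,0,0.077],H],[[0,0,0],[0,0,0.093],H],[[0,0,0],[0,0,0.108],H],[[0,0,0],[0,0,0.108],H]
```

Request:
send_rows --rows '[[[0,0,0],[0,0,-0.014],-0.06],[[0,0,0],[0,0,-0.028],-0.06],[[0,0,0],[0,0,-0.042],-0.06],[[0,0,0],[0,0,-0.056],0.2],[[0,0,0],[0,0,-0.07],0.2],[[0,0,0],[0,0,-0.084],0.2],[[0,0,0],[0,0,-0.098],0.2],[[0,0,0],[0,0,-0.098],0.2]]'

```text
time_s: 48.0
ee_pos: [616.9, -5.5, 133.8]
tool_rot: [179.7, 0.0, 86.3]
contact_force: [0.5, 0.3, 0.5]
finger_gap: 56.5
grip_force: 0.0
```

Request:
send_rows --rows '[[[0,0,-0.08],[0.004,-0.013,0.001],0.2],[[0,0,-0.16],[0.008,-0.025,0.003],0.2],[[0,0,-0.24],[0.012,-0.038,0.004],0.2],[[0,0,-0.32],[0.016,-0.051,0.005],0.2],[[0,0,-0.4],[0.02,-0.063,0.007],0.2],[[0,0,-0.48],[0.024,-0.076,0.008],0.2],[[0,0,-0.56],[0.028,-0.089,0.01],0.2],[[0,0,-0.639],[0.032,-0.101,0.011],0.2]]'

```text
time_s: 48.8
ee_pos: [515.5, 33.3, 118.6]
tool_rot: [-179.9, -0.1, 123.1]
contact_force: [-0.1, 0.3, 0.0]
finger_gap: 56.1
grip_force: 0.0
```

Request:
send_rows --rows '[[[0,0,-0.08],[0.011,-0.008,0.001],0.2],[[0,0,-0.16],[0.022,-0.016,0.003],0.2],[[0,0,-0.24],[0.032,-0.024,0.004],0.2],[[0,0,-0.32],[0.043,-0.032,0.005],0.2],[[0,0,-0.4],[0.054,-0.039,0.007],0.2],[[0,0,-0.48],[0.065,-0.047,0.008],0.2],[[0,0,-0.558],[0.075,-0.055,0.009],0.2],[[0,0,-0.558],[0.075,-0.055,0.009],0.2]]'

```text
time_s: 49.6
ee_pos: [428.2, 66.6, 109.8]
tool_rot: [-180.0, -0.1, 154.9]
contact_force: [0.4, 0.4, -0.2]
finger_gap: 56.2
grip_force: 0.0
```

```bash
python3 - <<'E'
from h import *; from workcell import env
f=env.grab_frame("top"); g=env.grab_frame("scene")
a=cv2.resize(f["pixels"][195:270,230:350,::-1],(640,400),interpolation=cv2.INTER_CUBIC)
b=cv2.resize(g["pixels"][225:290,285:390,::-1],(320,200),interpolation=cv2.INTER_CUBIC)
o=np.zeros((600,640,3),'uint8'); o[:400]=a; o[400:,:320]=b
c=cv2.resize(f["pixels"][235:345,95:275,::-1],(320,196),interpolation=cv2.INTER_CUBIC); o[400:596,320:]=c
cv2.imwrite("pics/c9.png",cv2.convertScaleAbs(o,alpha=1.8,beta=10))
E
```

View pics/c9.png

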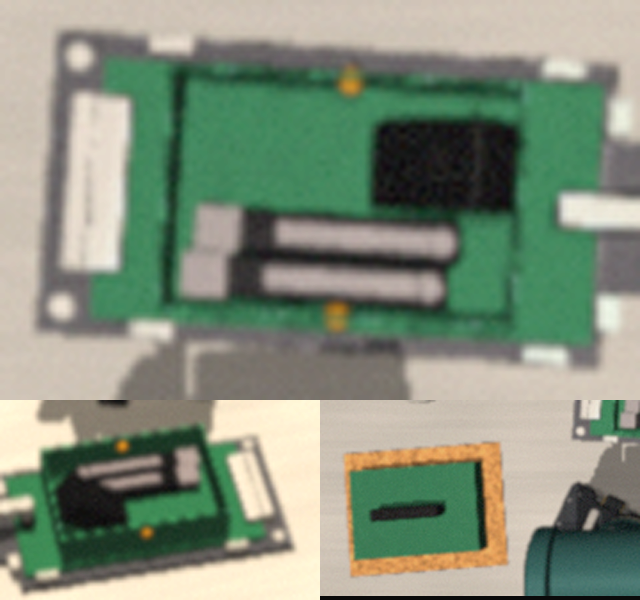

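The lamp lies flat beside the levers at (447,165), and the lid stands on the mat. The hex set goes into the free corner around (280,140).

Request:
send_rows --rows '[[[0,0,0],[0,0,0.015],0.2],[[0,0,0],[0,0,0.029],0.2],[[0,0,0],[0,0,0.044],0.2],[[0,0,0],[0,0,0.059],0.2],[[0,0,0],[0,0,0.073],0.2],[[0,0,0],[0,0,0.088],0.2],[[0,0,0],[0,0,0.098],0.2],[[0,0,0],[0,0,0.102],0.2]]'

```text
time_s: 50.5
ee_pos: [429.3, 66.0, 7.3]
tool_rot: [-179.9, -0.1, 154.8]
contact_force: [0.2, 0.2, 0.4]
finger_gap: 56.0
grip_force: 0.0
```

Request:
send_rows --rows '[[[0,0,0],[0,0,0],-1],[[0,0,0],[0,0,0],-1],[[0,0,0],[0,0,0],-1],[[0,0,0],[0,0,0],-1],[[0,0,0],[0,0,0],-1],[[0,0,0],[0,0,0],-1],[[0,0,0],[0,0,0],-1],[[0,0,0],[0,0,0],-1]]'

```text
time_s: 51.3
ee_pos: [430.3, 66.2, 9.3]
tool_rot: [180.0, 0.1, 154.9]
contact_force: [0.5, -0.9, 6.0]
finger_gap: 31.6
grip_force: 24.9
```

Request:
send_rows --rows '[[[0,0,0.05],[-0.002,0,-0.019],-1],[[0,0,0.1],[-0.005,0,-0.038],-1],[[0,0,0.15],[-0.007,0.001,-0.056],-1],[[0,0,0.2],[-0.01,0.001,-0.075],-1],[[0,0,0.25],[-0.012,0.001,-0.094],-1],[[0,0,0.3],[-0.015,0.001,-0.113],-1],[[0,0,0.345],[-0.017,0.001,-0.132],-1],[[0,0,0.345],[-0.017,0.001,-0.132],-1]]'

```text
time_s: 52.1
ee_pos: [447.0, 60.0, 142.4]
tool_rot: [179.8, 0.2, 135.1]
contact_force: [0.0, -0.9, -0.9]
finger_gap: 32.1
grip_force: 24.9
```

Request:
send_rows --rows '[[[0,0,0.12],[-0.017,0.019,0],-1],[[0,0,0.24],[-0.033,0.037,0],-1],[[0,0,0.37],[-0.05,0.056,0],-1],[[0,0,0.49],[-0.067,0.075,0],-1],[[0,0,0.61],[-0.083,0.093,0],-1],[[0,0,0.73],[-0.1,0.111,0],-1],[[0,0,0.852],[-0.118,0.13,0.001],-1],[[0,0,0.852],[-0.118,0.13,0.001],-1]]'

```text
time_s: 52.9
ee_pos: [621.8, 68.6, 135.7]
tool_rot: [-179.8, 0.0, 86.3]
contact_force: [-0.1, 0.3, -1.4]
finger_gap: 31.9
grip_force: 24.9
```

Request:
send_rows --rows '[[[0,0,0],[0,0,0.015],-1],[[0,0,0],[0,0,0.031],-1],[[0,0,0],[0,0,0.046],-1],[[0,0,0],[0,0,0.062],-1],[[0,0,0],[0,0,0.077],-1],[[0,0,0],[0,0,0.092],-1],[[0,0,0],[0,0,0.104],-1],[[0,0,0],[0,0,0.108],-1]]'

```text
time_s: 53.7
ee_pos: [619.7, 68.6, 29.3]
tool_rot: [-179.8, 0.0, 86.3]
contact_force: [-0.0, -0.5, -0.8]
finger_gap: 31.9
grip_force: 24.9
```

Request:
send_rows --rows '[[[0,0,0],[0,0,0],-1],[[0,0,0],[0,0,0],-0.23],[[0,0,0],[0,0,0],-0.23],[[0,0,0],[0,0,0],-0.23],[[0,0,0],[0,0,0],-0.23],[[0,0,0],[0,0,0],-0.23],[[0,0,0],[0,0,0],-0.23],[[0,0,0],[0,0,0],-0.23]]'

```text
time_s: 54.5
ee_pos: [620.9, 68.7, 31.5]
tool_rot: [180.0, -0.0, 86.3]
contact_force: [0.2, 0.1, 0.4]
finger_gap: 36.4
grip_force: 0.0
```

```bash
echo "[620.1,67.7,31.5,86.2]">cmd.json; python3 - <<'E'
from plan import *
plan([[620.1,67.7,170,86.2,1],[581.3,-267.5,170,86.2,1],[581.3,-267.5,72,86.2,1]])
import math
p=lambda e:(-115*math.cos(math.radians(e)),115*math.sin(math.radians(e)))
prev=p(20); es=np.interp(np.arange(1,41),[0,38,40],[20,96,96])
for k in range(5):
    for i in range(8):
        q=p(es[k*8+i]); print([round(q[0]-prev[0]),round(prev[1]-q[1])],end=" ")
    prev=q; print(es[k*8+7])
E
```

```text
CALL [620.1  67.7 170.5  86.2]
[[0,0,0],[0,0,-0.02],H],[[0,0,0],[0,0,-0.04],H],[[0,0,0],[0,0,-0.059],H],[[0,0,0],[0,0,-0.079],H],[[0,0,0],[0,0,-0.099],H],[[0,0,0],[0,0,-0.119],H],[[0,0,0],[0,0,-0.139],H],[[0,0,0],[0,0,-0.139],H]
CALL [ 581.8 -267.5  169.5   86.2]
[[0,0,0],[-0.048,-0.002,0],H],[[0,0,0],[-0.096,-0.005,0],H],[[0,0,0],[-0.144,-0.007,0],H],[[0,0,0],[-0.193,-0.009,0],H],[[0,0,0],[-0.241,-0.012,0],H],[[0,0,0],[-0.289,-0.014,0],H],[[0,0,0],[-0.337,-0.016,0.001],H],[[0,0,0],[-0.337,-0.016,0.001],H]
CALL [ 581.8 -267.5   71.5   86.2]
[[0,0,0],[0,0,0.014],H],[[0,0,0],[0,0,0.028],H],[[0,0,0],[0,0,0.042],H],[[0,0,0],[0,0,0.056],H],[[0,0,0],[0,0,0.07],H],[[0,0,0],[0,0,0.084],H],[[0,0,0],[0,0,0.098],H],[[0,0,0],[0,0,0.098],H]
[1, -4] [3, -7] [5, -11] [7, -15] [8, -18] [11, -22] [13, -25] [15, -28] 36.0
[2, -3] [5, -6] [8, -9] [10, -12] [13, -15] [16, -18] [19, -20] [22, -23] 52.0
[3, -2] [6, -5] [10, -7] [13, -9] [17, -11] [20, -13] [24, -14] [28, -16] 68.0
[4, -1] [8, -3] [11, -4] [15, -5] [19, -6] [23, -7] [27, -7] [31, -8] 84.0
[4, 0] [8, -1] [12, -1] [16, -1] [20, 0] [24, 0] [24, 0] [24, 0] 96.0
```

Request:
send_rows --rows '[[[0,0,0],[0,0,-0.02],-0.23],[[0,0,0],[0,0,-0.04],-0.23],[[0,0,0],[0,0,-0.059],-0.23],[[0,0,0],[0,0,-0.079],-0.2],[[0,0,0],[0,0,-0.099],-0.1],[[0,0,0],[0,0,-0.119],0],[[0,0,0],[0,0,-0.139],0],[[0,0,0],[0,0,-0.139],0]]' --newtons 55

```text
time_s: 55.3
ee_pos: [622.7, 68.7, 174.4]
tool_rot: [179.6, -0.0, 86.3]
contact_force: [0.9, -0.7, -0.2]
finger_gap: 47.1
grip_force: 0.0
```

Request:
send_rows --rows '[[[0,0,0],[-0.048,-0.002,0],0],[[0,0,0],[-0.096,-0.005,0],0],[[0,0,0],[-0.144,-0.007,0],0],[[0,0,0],[-0.193,-0.009,0],0],[[0,0,0],[-0.241,-0.012,0],0],[[0,0,0],[-0.289,-0.014,0],0],[[0,0,0],[-0.337,-0.016,0.001],0],[[0,0,0],[-0.337,-0.016,0.001],0]]'

```text
time_s: 56.1
ee_pos: [580.8, -272.5, 166.9]
tool_rot: [-179.8, 0.1, 85.8]
contact_force: [0.2, 0.3, -0.7]
finger_gap: 46.9
grip_force: 0.0
```

```bash
python3 - <<'E'
from h import *; from workcell import env
f=env.grab_frame("top"); g=env.grab_frame("scene")
o=np.zeros((600,640,3),'uint8'); o[:400]=cv2.resize(f["pixels"][195:270,230:350,::-1],(640,400),interpolation=cv2.INTER_CUBIC)
o[400:,:320]=cv2.resize(g["pixels"][225:290,285:390,::-1],(320,200),interpolation=cv2.INTER_CUBIC)
o[400:,320:]=cv2.resize(g["pixels"][195:295,200:360,::-1],(320,200),interpolation=cv2.INTER_CUBIC)
cv2.imwrite("pics/c10.png",cv2.convertScaleAbs(o,alpha=1.8,beta=10))
E
```

```text
(no output)
```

View pics/c10.png

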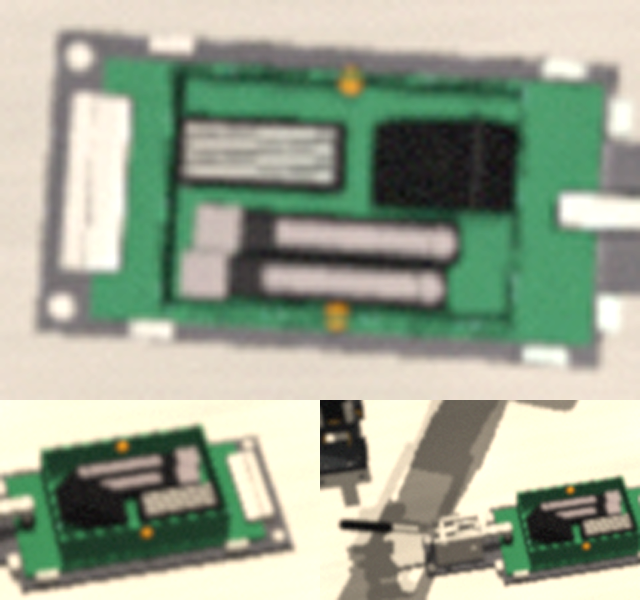

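All four pieces lie flat in the tin. Now grip the handle and swing it back.

Request:
send_rows --rows '[[[0,0,0],[0,0,0.014],0],[[0,0,0],[0,0,0.028],0],[[0,0,0],[0,0,0.042],0],[[0,0,0],[0,0,0.056],0],[[0,0,0],[0,0,0.07],0],[[0,0,0],[0,0,0.084],0],[[0,0,0],[0,0,0.098],0],[[0,0,0],[0,0,0.098],0]]'

```text
time_s: 57.0
ee_pos: [581.4, -265.7, 68.1]
tool_rot: [-179.7, -0.1, 86.3]
contact_force: [-0.1, 0.5, -0.0]
finger_gap: 47.0
grip_force: 0.0
```

Request:
send_rows --rows '[[[0,0,0],[0,0,0],-1],[[0,0,0],[0,0,0],-1],[[0,0,0],[0,0,0],-1],[[0,0,0],[0,0,0],-1],[[0,0,0],[0,0,0],-1],[[0,0,0],[0,0,0],-1],[[0,0,0],[0,0,0],-1],[[0,0,0],[0,0,0],-1]]'

```text
time_s: 57.8
ee_pos: [581.8, -266.8, 72.3]
tool_rot: [-179.9, 0.0, 86.3]
contact_force: [-5.4, 0.6, 4.3]
finger_gap: 15.4
grip_force: 55.0
```

Request:
send_rows --rows '[[[0,0,0],[0.001,0,-0.004],-1],[[0,0,0],[0.003,0,-0.007],-1],[[0,0,0],[0.005,0,-0.011],-1],[[0,0,0],[0.007,0,-0.015],-1],[[0,0,0],[0.008,0,-0.018],-1],[[0,0,0],[0.011,0,-0.022],-1],[[0,0,0],[0.013,0,-0.025],-1],[[0,0,0],[0.015,0,-0.028],-1]]'

```text
time_s: 58.6
ee_pos: [582.9, -250.8, 98.5]
tool_rot: [-179.8, -0.1, 86.3]
contact_force: [-4.5, -0.6, -7.0]
finger_gap: 15.1
grip_force: 55.0
```

Tracking well with low force; continue the arc.

Request:
send_rows --rows '[[[0,0,0],[0.002,0,-0.003],-1],[[0,0,0],[0.005,0,-0.006],-1],[[0,0,0],[0.008,0,-0.009],-1],[[0,0,0],[0.01,0,-0.012],-1],[[0,0,0],[0.013,0,-0.015],-1],[[0,0,0],[0.016,0,-0.018],-1],[[0,0,0],[0.019,0,-0.02],-1],[[0,0,0],[0.022,0,-0.023],-1]]'

```text
time_s: 59.4
ee_pos: [584.4, -228.6, 120.9]
tool_rot: [-179.8, -0.1, 86.3]
contact_force: [-4.7, 0.5, -12.3]
finger_gap: 15.0
grip_force: 55.0
```

Request:
send_rows --rows '[[[0,0,0],[0.003,0,-0.002],-1],[[0,0,0],[0.006,0,-0.005],-1],[[0,0,0],[0.01,0,-0.007],-1],[[0,0,0],[0.013,0,-0.009],-1],[[0,0,0],[0.017,0,-0.011],-1],[[0,0,0],[0.02,0,-0.013],-1],[[0,0,0],[0.024,0,-0.014],-1],[[0,0,0],[0.028,0,-0.016],-1]]'

```text
time_s: 60.2
ee_pos: [586.3, -201.7, 137.6]
tool_rot: [-179.8, 0.0, 86.3]
contact_force: [-5.4, -1.9, -12.6]
finger_gap: 14.6
grip_force: 55.0
```

Request:
send_rows --rows '[[[0,0,0],[0.004,0,-0.001],-1],[[0,0,0],[0.008,0,-0.003],-1],[[0,0,0],[0.011,0,-0.004],-1],[[0,0,0],[0.015,0,-0.005],-1],[[0,0,0],[0.019,0,-0.006],-1],[[0,0,0],[0.023,0,-0.007],-1],[[0,0,0],[0.027,0,-0.007],-1],[[0,0,0],[0.031,0,-0.008],-1]]'

```text
time_s: 61.0
ee_pos: [590.1, -169.5, 147.5]
tool_rot: [179.9, -0.1, 86.3]
contact_force: [-0.4, 1.2, -0.5]
finger_gap: 2.6
grip_force: 0.0
```

Request:
send_rows --rows '[[[0,0,0],[0.004,0,0],-1],[[0,0,0],[0.008,0,-0.001],-1],[[0,0,0],[0.012,0,-0.001],-1],[[0,0,0],[0.016,0,-0.001],-1],[[0,0,0],[0.02,0,0],-1],[[0,0,0],[0.024,0,0],-1],[[0,0,0],[0.026,0,0],-1],[[0,0,0],[0.026,0,0],-1]]'

```text
time_s: 61.8
ee_pos: [590.9, -144.5, 146.3]
tool_rot: [-180.0, -0.0, 86.3]
contact_force: [0.0, -0.7, -0.2]
finger_gap: 0.4
grip_force: 0.0
```

```bash
python3 - <<'E'
from h import *; from workcell import env
g=env.grab_frame("scene"); n=np.array([.066,.998,0]); p=np.array([588.5,-159.6,55])
P=lambda e,L:p-n*L*np.cos(np.radians(e))+[0,0,L*np.sin(np.radians(e))]
cr=lambda q:((q-[195,190]+.5)*5-.5).round().tolist()
print([(e,cr(proj(g,P(e,146))),cr(proj(g,P(e,77)))) for e in (20,30,40,50,60,70,80,94)])
a=cv2.resize(g["pixels"][190:300,195:355,::-1],None,fx=5,fy=5,interpolation=cv2.INTER_CUBIC)
cv2.imwrite("pics/c11.png",cv2.convertScaleAbs(a,alpha=1.6,beta=10))
E
```

```text
[(20, [[73.0, 335.0]], [[197.0, 345.0]]), (30, [[86.0, 305.0]], [[204.0, 329.0]]), (40, [[107.0, 276.0]], [[216.0, 314.0]]), (50, [[136.0, 248.0]], [[231.0, 300.0]]), (60, [[171.0, 224.0]], [[250.0, 288.0]]), (70, [[213.0, 203.0]], [[271.0, 278.0]]), (80, [[258.0, 188.0]], [[294.0, 270.0]]), (94, [[326.0, 175.0]], [[328.0, 264.0]])]
```

View pics/c11.png

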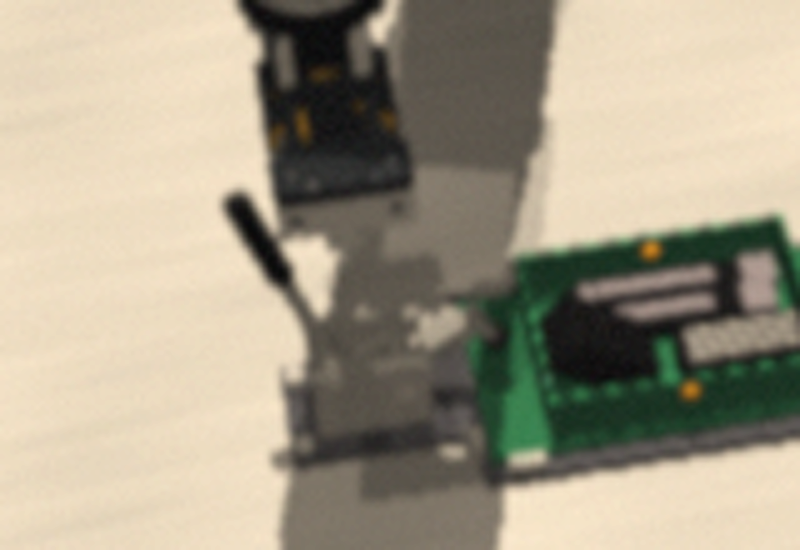

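The handle end is at (233,197), about 74°, because the grip slipped off. I'll go round to its far side and push it fully upright with closed fingers.

Request:
send_rows --rows '[[[0,0,0],[0,0,-0.015],-1],[[0,0,0],[0,0,-0.03],-1],[[0,0,0],[0,0,-0.045],-1],[[0,0,0],[0,0,-0.06],-1],[[0,0,0],[0,0,-0.075],-1],[[0,0,0],[0,0,-0.085],-1],[[0,0,0],[0,0,-0.085],-1],[[0,0,0],[0,0,-0.085],-1]]'

```text
time_s: 62.65
ee_pos: [590.9, -144.8, 231.4]
tool_rot: [-180.0, -0.0, 86.3]
contact_force: [0.5, -0.3, -0.6]
finger_gap: 0.7
grip_force: 0.0
```

Request:
send_rows --rows '[[[0,0,0],[-0.015,0,0],-1],[[0,0,0],[-0.03,0,0],-1],[[0,0,0],[-0.045,0,0],-1],[[0,0,0],[-0.06,0,0],-1],[[0,0,0],[-0.075,0,0],-1],[[0,0,0],[-0.084,0,0],-1],[[0,0,0],[-0.084,0,0],-1],[[0,0,0],[-0.084,0,0],-1]]'

```text
time_s: 63.45
ee_pos: [585.4, -228.7, 231.4]
tool_rot: [-180.0, -0.0, 86.3]
contact_force: [-0.2, 1.2, 0.4]
finger_gap: 0.6
grip_force: 0.0
```

Request:
send_rows --rows '[[[0,0,0],[0,0,0.015],-1],[[0,0,0],[0,0,0.03],-1],[[0,0,0],[0,0,0.045],-1],[[0,0,0],[0,0,0.06],-1],[[0,0,0],[0,0,0.075],-1],[[0,0,0],[0,0,0.082],-1],[[0,0,0],[0,0,0.082],-1],[[0,0,0],[0,0,0.082],-1]]'

```text
time_s: 64.25
ee_pos: [585.7, -228.8, 149.8]
tool_rot: [180.0, 0.0, 86.3]
contact_force: [0.1, -1.4, -0.5]
finger_gap: 0.3
grip_force: 0.0
```

Request:
send_rows --rows '[[[0,0,0],[0.008,0,0],-1],[[0,0,0],[0.016,0,0],-1],[[0,0,0],[0.024,0,0],-1],[[0,0,0],[0.032,0,0],-1],[[0,0,0],[0.04,0,0],-1],[[0,0,0],[0.047,0,0],-1],[[0,0,0],[0.053,0,0],-1],[[0,0,0],[0.055,0,0],-1]]'

```text
time_s: 65.05
ee_pos: [589.1, -173.1, 149.5]
tool_rot: [-180.0, 0.0, 86.3]
contact_force: [-0.4, -2.1, 1.9]
finger_gap: 0.0
grip_force: 1.2
```

Request:
send_rows --rows '[[[0,0,0],[0.002,0,0],-1],[[0,0,0],[0.004,0,0],-1],[[0,0,0],[0.006,0,0],-1],[[0,0,0],[0.008,0,0],-1],[[0,0,0],[0.01,0,0],-1],[[0,0,0],[0.01,0,0],-1],[[0,0,0],[0.01,0,0],-1],[[0,0,0],[0.01,0,0],-1]]'

```text
time_s: 65.85
ee_pos: [589.3, -168.7, 149.7]
tool_rot: [180.0, 0.5, 86.1]
contact_force: [-1.5, -11.7, 1.6]
finger_gap: 0.5
grip_force: 5.7
```

Request:
send_rows --rows '[[[0,0,0],[-0.01,0,0],-1],[[0,0,0],[-0.02,0,0],-1],[[0,0,0],[-0.03,0,0],-1],[[0,0,0],[-0.03,0,-0.02],-1],[[0,0,0],[-0.03,0,-0.045],-1],[[0,0,0],[-0.03,0,-0.07],-1],[[0,0,0],[-0.03,0,-0.09],-1],[[0,0,0],[-0.03,0,-0.1],-1]]'

```text
time_s: 66.65
ee_pos: [588.4, -193.9, 251.6]
tool_rot: [179.8, 0.0, 86.3]
contact_force: [-0.3, 1.1, 0.3]
finger_gap: 0.7
grip_force: 0.0
```

Request:
send_rows --rows '[[[0,0,0],[-0.02,-0.02,0],-1],[[0,0,0],[-0.04,-0.05,0],-1],[[0,0,0],[-0.06,-0.08,0],-1],[[0,0,0],[-0.08,-0.11,0],-1],[[0,0,0],[-0.1,-0.14,0],-1],[[0,0,0],[-0.12,-0.17,0],-1],[[0,0,0],[-0.13,-0.19,0],-1],[[0,0,0],[-0.13,-0.19,0],-1]]'

```text
time_s: 67.45
ee_pos: [387.6, -311.9, 248.9]
tool_rot: [-179.9, -0.0, 86.1]
contact_force: [0.3, 0.2, -0.7]
finger_gap: 0.5
grip_force: 0.0
```

```bash
python3 - <<'E'
from h import *; from workcell import env
g=env.grab_frame("scene"); f=env.grab_frame("top"); n=np.array([.066,.998,0]); p=np.array([588.5,-159.6,55])
P=lambda e,L:p-n*L*np.cos(np.radians(e))+[0,0,L*np.sin(np.radians(e))]
print([(e,((proj(g,P(e,146))-[230,190]+.5)*4).round().tolist()) for e in (85,90,94.5)])
o=np.zeros((600,800,3),'uint8')
o[:400,:640]=cv2.resize(g["pixels"][190:290,230:390,::-1],(640,400),interpolation=cv2.INTER_CUBIC)
o[400:,:400]=cv2.resize(g["pixels"][170:345,130:480,::-1],(400,200),interpolation=cv2.INTER_CUBIC)
o[400:,400:]=cv2.resize(f["pixels"][140:340,100:500,::-1],(400,200),interpolation=cv2.INTER_AREA)
cv2.imwrite("pics/c12.png",cv2.convertScaleAbs(o,alpha=1.6,beta=10))
E
```

```text
[(85, [[86.0, 146.0]]), (90, [[106.0, 143.0]]), (94.5, [[123.0, 141.0]])]
```

View pics/c12.png

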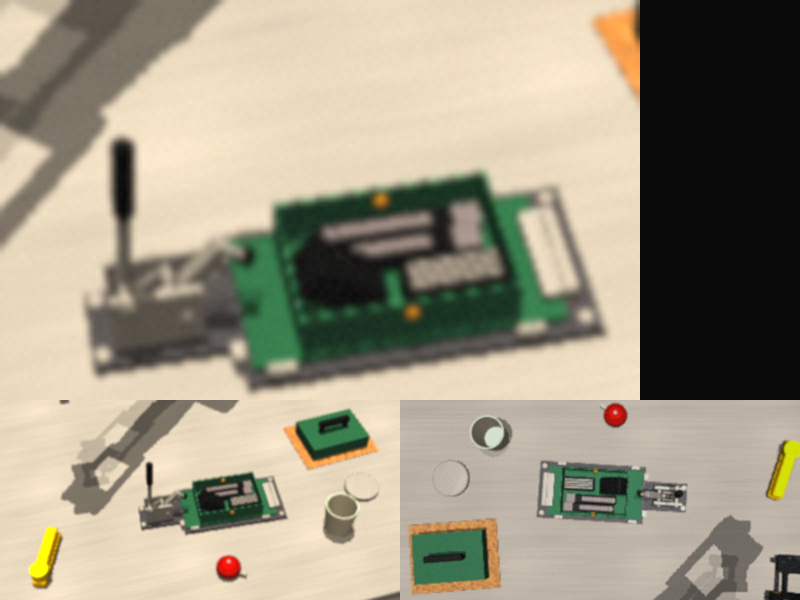

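The handle end is at (121,141), which matches 94.5° (fully open). All the pieces are in the tin, the lid stands on the mat, and the bystanders are undisturbed. Handing in.

```bash
python3 -c "
from workcell import env
print(env.sign_off())"
```

```text
the job is handed in; nothing more can be done
None
```

The job is handed in at about 67 s: the lid stands open side down on the middle of the mat, both tyre levers, the lamp and the hex-key set lie in the tin, the clamp is swung fully back open, the tin is in its nest and the cup, bell, puck and punch look undisturbed; the judge's result was not shown.

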